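# Line up the canisters by height on the bamboo shelf

### The job

Stand the four steel canisters on the cork coasters of the bamboo shelf board in order of height, one centred on each coaster, with the shortest next to the yellow massage ball and the tallest next to the glass tumbler. Leave all four upright and let go, without tipping any canister over on the way, and leave the ball and the tumbler where they are.

Things in the scene. Friction and masses are not known exactly. Their poses are not given: they have to be found in the camera images.
- can_small_center (a point): Centre (half-way up) of a loose upright steel canister, 42 mm in diameter, 52 mm tall, with a white seal ring round the top of its wall and on its lid. Stands on the work surface. z up; lever clamp on its -x side (out 10 mm, 14 wide) and hinge on +x (4 mm), in the top 32 mm; the two y sides are clear: grip across y, at most 40 mm below the top, so that the gripper clears the lid. 0.06 to 0.35 kg.
- can_medium_center (a point): Centre (half-way up) of a loose upright steel canister, 48 mm in diameter, 66 mm tall, with a green seal ring round the top of its wall and on its lid. Stands on the work surface. z up; lever clamp on its -x side (out 10 mm, 14 wide) and hinge on +x (4 mm), in the top 32 mm; the two y sides are clear: grip across y, at most 40 mm below the top, so that the gripper clears the lid. 0.06 to 0.35 kg.
- can_large_center (a point): Centre (half-way up) of a loose upright steel canister, 54 mm in diameter, 80 mm tall, with a blue seal ring round the top of its wall and on its lid. Stands on the work surface. z up; lever clamp on its -x side (out 10 mm, 14 wide) and hinge on +x (4 mm), in the top 32 mm; the two y sides are clear: grip across y, at most 40 mm below the top, so that the gripper clears the lid. 0.06 to 0.35 kg.
- can_tallest_center (a point): Centre (half-way up) of a loose upright steel canister, 60 mm in diameter, 94 mm tall, with a red seal ring round the top of its wall and on its lid. Stands on the work surface. z up; lever clamp on its -x side (out 10 mm, 14 wide) and hinge on +x (4 mm), in the top 32 mm; the two y sides are clear: grip across y, at most 40 mm below the top, so that the gripper clears the lid. 0.06 to 0.35 kg.
- coaster_1: Round cork coaster, 76 mm in diameter, 4 mm thick, fixed on the bamboo board; number 1 of four in a straight row, 105 mm apart centre to centre, counted along the board's +y direction. Origin: centre of its underside (on the board's top, 60 mm above the work surface); z up, y along the row. The board is 110 mm deep (x) and 680 mm long (y), on low sky-blue metal brackets.
- coaster_2: Round cork coaster, 76 mm in diameter, 4 mm thick, fixed on the bamboo board; number 2 of four in a straight row, 105 mm apart centre to centre, counted along the board's +y direction. Origin: centre of its underside (on the board's top, 60 mm above the work surface); z up, y along the row. The board is 110 mm deep (x) and 680 mm long (y), on low sky-blue metal brackets.
- coaster_3: Round cork coaster, 76 mm in diameter, 4 mm thick, fixed on the bamboo board; number 3 of four in a straight row, 105 mm apart centre to centre, counted along the board's +y direction. Origin: centre of its underside (on the board's top, 60 mm above the work surface); z up, y along the row. The board is 110 mm deep (x) and 680 mm long (y), on low sky-blue metal brackets.
- coaster_4: Round cork coaster, 76 mm in diameter, 4 mm thick, fixed on the bamboo board; number 4 of four in a straight row, 105 mm apart centre to centre, counted along the board's +y direction. Origin: centre of its underside (on the board's top, 60 mm above the work surface); z up, y along the row. The board is 110 mm deep (x) and 680 mm long (y), on low sky-blue metal brackets.
- ball_center (a point): Centre of a yellow knobbly plastic massage ball, 65 mm in diameter (72 mm over its knobs), lying loose in a fixed cork ring at one end of the bamboo board, either end, about 133 mm from the nearest coaster's centre. Top about 75 mm above the board.
- tumbler_center (a point): Centre (half-way up) of an empty loose glass tumbler, 68 mm in diameter at the rim, 90 mm tall, standing at the end of the board opposite the ball, about 133 mm from the nearest coaster's centre.
Not all that is in view belongs to the job. What is shaped like the part that bears ball_center but orange or purple is not meant.

How it is judged:
At the end, for the whole second after the job is handed in: From the ball's end the 52, 66, 80 and 94 mm canisters stand in that order, each within 12 mm of its coaster's centre, height within 5 mm, upright within 0.1 rad, at rest; ball and tumbler within 25 mm of their starts, tumbler upright within 0.15 rad (((horizontal distance between ball_center and coaster_1 below 0.2 m and horizontal distance between can_small_center and coaster_1 below 0.012 m and z of can_small_center in the frame of coaster_1 between 0.025 and 0.035 m and horizontal distance between can_medium_center and coaster_2 below 0.012 m and z of can_medium_center in the frame of coaster_2 between 0.032 and 0.042 m and horizontal distance between can_large_center and coaster_3 below 0.012 m and z of can_large_center in the frame of coaster_3 between 0.039 and 0.049 m and horizontal distance between can_tallest_center and coaster_4 below 0.012 m and z of can_tallest_center in the frame of coaster_4 between 0.046 and 0.056 m) or (horizontal distance between ball_center and coaster_4 below 0.2 m and horizontal distance between can_small_center and coaster_4 below 0.012 m and z of can_small_center in the frame of coaster_4 between 0.025 and 0.035 m and horizontal distance between can_medium_center and coaster_3 below 0.012 m and z of can_medium_center in the frame of coaster_3 between 0.032 and 0.042 m and horizontal distance between can_large_center and coaster_2 below 0.012 m and z of can_large_center in the frame of coaster_2 between 0.039 and 0.049 m and horizontal distance between can_tallest_center and coaster_1 below 0.012 m and z of can_tallest_center in the frame of coaster_1 between 0.046 and 0.056 m)) and angle between each of can_small_center, can_medium_center, can_large_center, can_tallest_center's own z axis and vertical below 0.1 rad and linear speed of each of can_small, can_medium, can_large, can_tallest below 0.02 m/s and distance of each of ball_center, tumbler_center from where it was at the start of the episode below 0.025 m and angle between tumbler_center's own z axis and vertical below 0.15 rad); the robot touches nothing.
It fails at once if a canister is tipped over (angle between any of can_small_center, can_medium_center, can_large_center, can_tallest_center's own z axis and vertical above 0.7 rad).
It fails at once if the ball is pushed away or the tumbler is shoved or knocked over (distance of any of ball_center, tumbler_center from where it was at the start of the episode above 0.03 m or angle between tumbler_center's own z axis and vertical above 0.4 rad).
It also fails if it takes over 99 s, if anything falls off the work surface, if the arm or the gripper's body presses on something with over 40 N, if the wrist force passes 120 N, or if a joint passes its speed limit or range.

### The arm

A 7-joint arm with a two-finger parallel gripper is mounted at the origin on the work surface. World frame = base frame: x ahead of the robot, y to its left, z up, the work surface at z = 0. Lengths are in m, angles in rad, forces in N, time in s.
With the tool pointing down it reaches from about 0.4 to 0.85 m from the base axis. Payload 4.5 kg.
Tool frame: the origin (TCP) lies midway between the tips of the shut fingers; the grasp point (between the pads) lies 19 mm behind it; z points along the fingers, y is the direction in which the jaws open and shut (so a half turn about z gives the same grasp; the last joint's range is limited). The gripper opens to 88 mm and grips with 3 to 60 N. Pads are 18 mm wide; open, the fingers measure 123 mm over their backs; the gripper's body (75 mm by 187 mm) begins 45 mm behind the grasp point.
Start: joints at [-1.286, 0.689, -0.195, 1.565, 0.157, 0.902, -0.215], TCP at [0.155, 0.605, 0.239] pointing down, gripper open.
Joint ranges: [-3.01, 3.01], [-0.46, 2.08], [-1.47, 1.51], [0.13, 2.56], [-1, 4.14], [0.04, 2.09], [-2.66, 2.66]. Speed limits (rad/s): [2.57, 2.57, 3.14, 3.14, 3.14, 3.14, 3.14].

### API

Orientations are given as a unit quaternion [x, y, z, w].
In Python, from plant import r gives the robot as it stands.
- The arm moves only by the tool play_rows, never from a script. Its argument "targets" is a list of rows, each an object of numbers: "jaw": the closure, from 0 (fully open) to 1 (shut); "dx", "dy", "dz": the shift along the tool's x, y, z in m; "yaw": the turn about the tool's z in rad. A call has exactly 5 rows; each row shifts and turns the pose as measured when the row begins, along the tool's axes as they then stand; what a row does not reach is not made up. A row lasts 1/10 s, in which the tool goes at most 50 mm and 8.59 degrees, less where a joint would pass 70% of its speed; a pose out of reach is approached as far as the arm can. A call with a gripper value outside its range is refused whole. The fingers move at their own pace and stop on an object; "squeeze" is the grip in N (left out, the last holds). Time passes only in rows, so rows that do not move let the fingers close, or fill a call up. It gives the time, the measured TCP pose, the force and the opening at its end, in the units of the state.
- r.get_state(): the state, without advancing time (a new reading comes with each control period).
- r.snapshot(name): name is "scene" or "top"; returns a dict with "frame" (480x640x3 uint8, red, green, blue), "z_map" (480x640 float32, m along the optical axis (not along the pixel's ray), 0 where there is no reading), "mtx" (3x3 intrinsics, pixels), "dist_coeffs" ([k1, k2, p1, p2, k3] as OpenCV has them; the pictures are not rectified), "position" and "orientation" of the camera in the world. Camera axes: x right, y up, looking along -z (the intrinsics and any distortion apply to the point x, -y, -z); pixel columns grow to the right and rows downward; lengths in m; the calibration is good to about 2 mm. A picture is of the moment at which its call begins.
- r.finish_job(): hands the job in, once; it reports no verdict.
The state is a dict: "clock": time; "q": joint angles; "qd": joint speeds; "joint_torque": joint torques, N m; "tool_pos": TCP position; "eef_rot": TCP orientation; "contact_force": force on the tool from outside, world axes, zero at the start; "moment": the same for the moment, N m; "opening": opening from 0.0 (shut) to 1.0 (fully open).
Only numpy, scipy, OpenCV 4.12 (cv2) and the standard library are available. Lean on these libraries where they do the work, as an engineer would, in place of code of your own. Each camera call takes 0.05 s, during which the arm holds its last target.

## Working session

There is one attempt and no reset: what is moved stays moved. The work goes in short steps, Python scripts to look and compute and a tool call to move; the robot and the scene stay as the last step left them, time stands still between calls to the robot, and variables do not carry over. Pictures are saved under pics/ and viewed, and the job is handed in when it is done.

Besides the shell and the picture viewer there is one more tool, called after "Emit:" as name([rows], argument=value, ...), one row to a line, values as JSON. play_rows: Moves the arm, as the interface text tells. Its arguments: {"type":"object","properties":{"targets":{"type":"array"},"squeeze":{"type":"number"}},"required":["targets"]}

```bash
mkdir -p pics; ls; cat > h.py <<'E'
import numpy as np, cv2
from scipy.spatial.transform import Rotation as R
from plant import r
def snap(n,name):
    s=r.snapshot(n); cv2.imwrite(f'pics/{name}.png',s['frame'][:,:,::-1]); np.savez(f'pics/{name}.npz',**s); return s
def load(name): return dict(np.load(f'pics/{name}.npz'))
def rays(s,px):
    px=np.array(px,float).reshape(-1,1,2)
    u=cv2.undistortPoints(px,s['mtx'],s['dist_coeffs']).reshape(-1,2)
    d=np.c_[u[:,0],-u[:,1],-np.ones(len(u))]
    return R.from_quat(s['orientation']).apply(d)
def onplane(s,px,z):
    d=rays(s,px); o=s['position']; return o+d*((z-o[2])/d[:,2])[:,None]
def depthpt(s,px):
    px=np.array(px).reshape(-1,2).astype(int); z=s['z_map'][px[:,1],px[:,0]]
    return s['position']+rays(s,px)*z[:,None]
E
python3 - <<'E'
from h import *
for n in('scene','top'):
    s=snap(n,n+'0'); print(n,s['position'],s['orientation'],s['mtx'].tolist(),s['dist_coeffs'])
print(r.get_state())
E
```

```text
pics
scene [1.02123415 0.75549453 0.76638817] [0.13478122 0.41229143 0.85621065 0.28062986] [[456.8413464666274, 0.0, 312.4110636438702], [0.0, 456.8413464666274, 248.59552585949388], [0.0, 0.0, 1.0]] [-0.11435488  0.          0.          0.          0.        ]
top [0.41201934 0.11614587 1.11949997] [-0.04203872  0.0547376   0.70736835 -0.70346753] [[521.1193808696715, 0.0, 323.5379347897362], [0.0, 521.1193808696715, 237.2245652546943], [0.0, 0.0, 1.0]] [-0.09012679  0.          0.          0.          0.        ]
{'clock': 0.1, 'q': array([-1.28621188,  0.68991119, -0.19446211,  1.56620591,  0.15728658,
        0.90250943, -0.21508824]), 'qd': array([ 0.00146079, -0.00084349, -0.00082422, -0.00066104,  0.00016717,
       -0.0016868 ,  0.00163031]), 'joint_torque': array([-2.99034458e-03, -5.28494167e+01, -1.27155628e+00, -1.53835005e+01,
       -5.26490528e-02,  2.00005787e-03,  4.34980257e-05]), 'tool_pos': array([0.1550344 , 0.60489252, 0.23799094]), 'eef_rot': array([ 1.25048560e-01,  9.92150280e-01, -8.23838188e-04, -3.05915879e-05]), 'contact_force': array([-0.02998848,  0.13225457,  1.33130819]), 'moment': array([ 0.02271136,  0.03987457, -0.00651871]), 'opening': 0.998049753654878}
```

View pics/scene0.png

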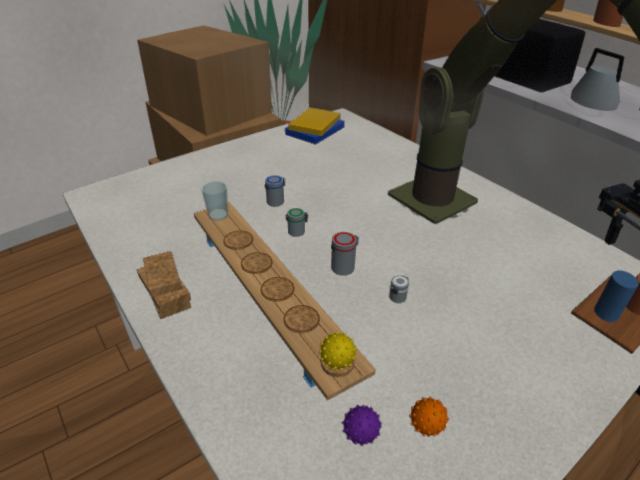

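View pics/top0.png

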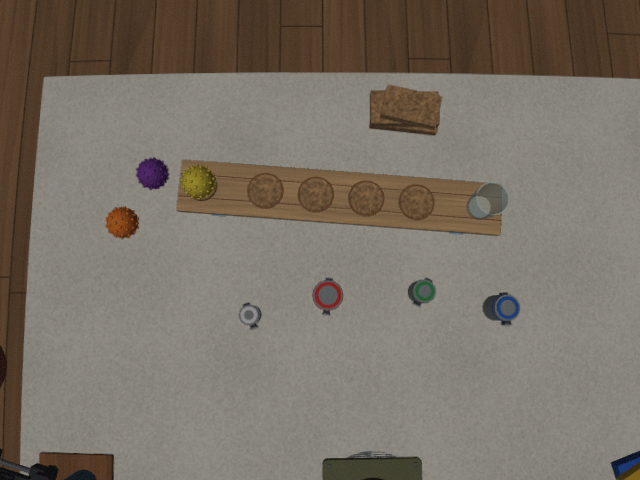

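The scene view shows the yellow ball at (338,350) on the board and the tumbler at (215,200). The top view has the ball at (198,182), coasters at (265,191), (316,195), (366,198) and (416,202), and the tumbler at (487,202). It also shows the canisters: white (250,315), red (328,295), green (424,291) and blue (507,307). The purple (152,173) and orange (122,222) balls lie off the board, so they are decoys.

```bash
python3 - <<'E'
from h import *
s=load('top0'); f=s['frame']
tiles=[cv2.resize(f[y-28:y+28,x-28:x+28,::-1],(260,260),interpolation=cv2.INTER_CUBIC) for x,y in[(250,315),(328,295),(424,291),(507,307),(198,182),(487,202)]]
cv2.imwrite('pics/crop0.png',np.vstack([np.hstack(tiles[:3]),np.hstack(tiles[3:])]))
hsv=cv2.cvtColor(f,cv2.COLOR_RGB2HSV)
for nm,(x,y),h in [('small',(250,315),.052),('med',(424,291),.066),('large',(507,307),.080),('tall',(328,295),.094)]:
    print(nm,onplane(s,[[x,y]],h), hsv[y-14:y+15:2,x].tolist())
for p in [(265,191),(316,195),(366,198),(416,202)]: print(onplane(s,[p],.064),depthpt(s,[p]))
print(onplane(s,[(198,182)],.11),onplane(s,[(480,207)],.064),depthpt(s,[(198,182),(328,295)]))
E
```

```text
small [[0.40045783 0.24674177 0.052     ]] [[25, 20, 139], [18, 27, 122], [60, 6, 85], [23, 7, 137], [12, 9, 142], [98, 12, 87], [98, 11, 91], [102, 14, 90], [105, 11, 92], [10, 6, 120], [12, 9, 142], [105, 5, 112], [60, 3, 83], [21, 20, 91], [60, 8, 100]]
med [[ 0.44622853 -0.10633108  0.066     ]] [[20, 18, 130], [55, 16, 95], [69, 85, 93], [69, 161, 90], [74, 30, 93], [90, 14, 89], [110, 9, 87], [75, 6, 87], [94, 19, 92], [90, 11, 89], [65, 65, 90], [67, 154, 93], [69, 43, 96], [34, 15, 120], [16, 24, 140]]
large [[ 0.41168811 -0.27196396  0.08      ]] [[8, 15, 70], [105, 11, 94], [111, 181, 117], [111, 171, 115], [100, 8, 90], [96, 14, 90], [90, 11, 89], [90, 11, 90], [90, 9, 88], [120, 8, 92], [100, 9, 88], [114, 69, 96], [110, 192, 117], [109, 88, 102], [90, 16, 49]]
tall [[0.439024   0.08923085 0.094     ]] [[177, 50, 101], [2, 199, 131], [1, 108, 113], [108, 14, 90], [100, 9, 89], [90, 11, 90], [80, 9, 88], [90, 14, 92], [110, 8, 92], [113, 11, 90], [90, 11, 89], [98, 11, 91], [1, 170, 123], [1, 198, 130], [5, 17, 88]]
[[0.65457551 0.21719045 0.064     ]] [[0.65421118 0.21703868 0.06558542]]
[[0.6457112  0.11165418 0.064     ]] [[0.64598414 0.11164893 0.06276722]]
[[0.63911595 0.00811626 0.064     ]] [[0.63955236 0.00790866 0.06197165]]
[[ 0.63051095 -0.09597524  0.064     ]] [[ 0.63082998 -0.09628497  0.06245882]]
[[0.6630814  0.34648168 0.11      ]] [[ 0.61984103 -0.23094038  0.064     ]] [[0.65885218 0.3426016  0.12700533]
 [0.43899042 0.08926433 0.09527539]]
```

View pics/crop0.png

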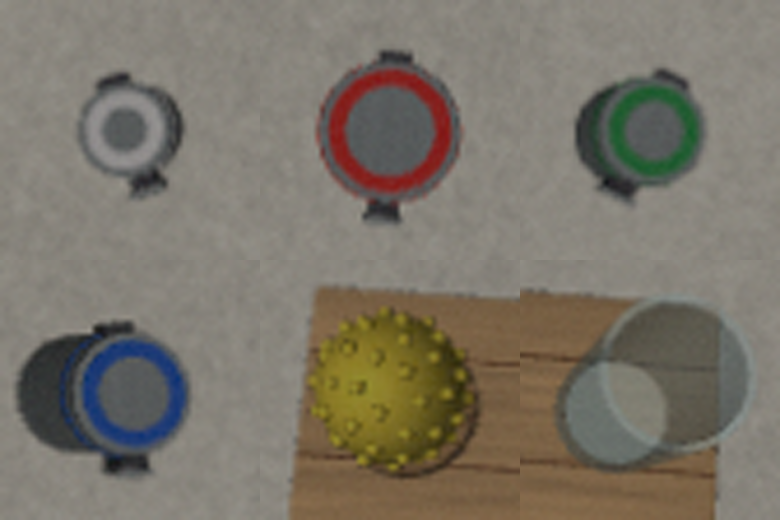

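Yellow ball at (198,182) sits on the board and matches; the orange and purple ones on the table don't. The clamp is the wider lug (bottom) on each canister. Next: precise centres from both views.

```bash
cat > meas.py <<'E'
from h import *
def ring(s,h,lo,hi,win):
    hsv=cv2.cvtColor(s['frame'],cv2.COLOR_RGB2HSV); m=cv2.inRange(hsv,lo,hi)
    k=np.zeros_like(m); x,y,w=win; k[y-w:y+w,x-w:x+w]=255; m&=k
    m=cv2.morphologyEx(m,cv2.MORPH_CLOSE,np.ones((5,5)))
    c,_=cv2.findContours(m,cv2.RETR_EXTERNAL,cv2.CHAIN_APPROX_NONE); c=max(c,key=cv2.contourArea)
    P=onplane(s,cv2.convexHull(c).reshape(-1,2),h)[:,:2].astype(np.float32)
    (a,b),rad=cv2.minEnclosingCircle(P); return np.array([a,b]),rad,cv2.minEnclosingCircle(c)[0]
E
python3 - <<'E'
from meas import *
T=load('top0');S=load('scene0')
cs={'med':(.066,(55,60,30),(85,255,255),(424,291),(296,222)),'large':(.08,(105,80,40),(125,255,255),(507,307),(275,190)),'tall':(.094,(0,80,60),(8,255,255),(328,295),(344,250)),'small':(.052,(0,0,128),(40,14,255),(250,315),(399,289))}
for n,(h,lo,hi,t,c) in cs.items():
    for s,w in((T,(*t,18)),(S,(*c,22))):
        try: print(n,ring(s,h,lo,hi,w))
        except Exception as e: print(n,e)
# coasters: dark cork vs bamboo
g=cv2.cvtColor(T['frame'],cv2.COLOR_RGB2HSV)
print(g[195,300:332:2].tolist(),g[195,285:295:2].tolist())
for s,ps in((T,[(265,191),(316,195),(366,198),(416,202)]),(S,[(302,319),(277,289),(257,263),(239,240)])):
    z=cv2.GaussianBlur(s['frame'],(3,3),0)
    for (x,y) in ps:
        w=24; sub=z[y-w:y+w,x-w:x+w,0]; _,m=cv2.threshold(sub,0,255,cv2.THRESH_OTSU|cv2.THRESH_BINARY_INV)
        m=cv2.morphologyEx(m,cv2.MORPH_CLOSE,np.ones((5,5)));m=cv2.morphologyEx(m,cv2.MORPH_OPEN,np.ones((9,9)))
        c,_=cv2.findContours(m,cv2.RETR_EXTERNAL,cv2.CHAIN_APPROX_NONE); c=max(c,key=cv2.contourArea)+np.array([x-w,y-w])
        P=onplane(s,cv2.convexHull(c).reshape(-1,2),.064)[:,:2].astype(np.float32); print('coaster',cv2.fitEllipse(P))
E
```

```text
med (array([ 0.44625938, -0.10330587]), 0.024076348170638084, (422.44171142578125, 290.9447937011719))
med (array([ 0.45279899, -0.09766552]), 0.034218475222587585, (295.76416015625, 215.72640991210938))
large (array([ 0.4108853 , -0.26726386]), 0.028248490765690804, (504.5, 307.5))
large (array([ 0.41841173, -0.2617574 ]), 0.03720436245203018, (274.3951110839844, 181.8566436767578))
tall (array([0.43816802, 0.09270947]), 0.02911566011607647, (326.2015075683594, 295.49627685546875))
tall (array([0.44565487, 0.0974923 ]), 0.03838292509317398, (344.5, 241.0))
small (array([0.39853659, 0.24902584]), 0.018636824563145638, (249.0, 316.0))
small (array([0.4143874 , 0.26409623]), 0.09123027324676514, (398.5116271972656, 288.01190185546875))
[[15, 120, 96], [15, 120, 106], [16, 120, 106], [15, 120, 108], [15, 119, 101], [15, 119, 94], [15, 121, 105], [14, 121, 101], [16, 117, 96], [16, 127, 104], [16, 122, 113], [15, 118, 106], [15, 119, 94], [16, 122, 92], [16, 132, 106], [15, 119, 114]] [[16, 109, 131], [17, 112, 128], [15, 106, 132], [16, 112, 130], [17, 113, 129]]
coaster ((0.65569770336
[... 197 characters left out ...]
6533203)
coaster ((0.638608992099762, 0.007644888013601303), (0.07727698236703873, 0.0847095251083374), 5.522783279418945)
coaster ((0.6310483813285828, -0.09612806141376495), (0.07851933687925339, 0.08626480400562286), 178.27857971191406)
coaster ((0.667232096195221, 0.22048699855804443), (0.0840577483177185, 0.10309621691703796), 101.36378479003906)
coaster ((0.6485863327980042, 0.1137114018201828), (0.08210190385580063, 0.08383674174547195), 138.47279357910156)
coaster ((0.6359994411468506, -0.021153099834918976), (0.08864869922399521, 0.16453389823436737), 172.3640594482422)
coaster ((0.6354997158050537, -0.06652495265007019), (0.08902080357074738, 0.16746847331523895), 174.131103515625)
```

```bash
cat > plan.py <<'E'
import sys
from h import *
x,y,z,a=map(float,sys.argv[1:5])
st=r.get_state(); M=R.from_quat(st['eef_rot']).as_matrix(); p=st['tool_pos']
cur=np.degrees(np.arctan2(M[1,1],M[0,1])); da=(a-cur+90)%180-90
d=M.T@(np.array([x,y,z])-p)
print('clock %.2f pos %s jaw %.1f  tool yaw needed %.3f | delta tool BEFORE yaw %s | AFTER yaw %s | tilt %s open %.3f F %s'%(st['clock'],p.round(4),cur,-np.radians(da),d.round(4),(R.from_euler('z',-np.radians(da)).inv().apply(d)).round(4),M[:2,2].round(4),st['opening'],st['contact_force'].round(1)),'q',st['q'].round(2))
E
python3 plan.py .401 .248 .238 108.8
```

```text
clock 0.10 pos [0.155  0.6049 0.238 ] jaw 75.6  tool yaw needed -0.579 | delta tool BEFORE yaw [-0.3268 -0.2847  0.0005] | AFTER yaw [-0.1178 -0.4171  0.0005] | tilt [-0.0003 -0.0016] open 0.998 F [-0.   0.1  1.3] q [-1.29  0.69 -0.19  1.57  0.16  0.9  -0.22]
```

Emit:
play_rows([
  {"jaw":0,"dx":0,"dy":0,"dz":0,"yaw":-0.14},
  {"jaw":0,"dx":0,"dy":0,"dz":0,"yaw":-0.14},
  {"jaw":0,"dx":0,"dy":0,"dz":0,"yaw":-0.14},
  {"jaw":0,"dx":0,"dy":0,"dz":0,"yaw":-0.14},
  {"jaw":0,"dx":0,"dy":0,"dz":0,"yaw":-0.02},
], squeeze=20)

```text
clock: 0.6
tool_pos: [0.1548, 0.603, 0.2355]
eef_rot: [-0.175, 0.985, -0.004, -0.001]
contact_force: [0.2, -0.2, -0.0]
opening: 1.0
```

Emit:
play_rows([
  {"jaw":0,"dx":-0.012,"dy":-0.042,"dz":0,"yaw":0},
  {"jaw":0,"dx":-0.012,"dy":-0.042,"dz":0,"yaw":0},
  {"jaw":0,"dx":-0.012,"dy":-0.042,"dz":0,"yaw":0},
  {"jaw":0,"dx":-0.012,"dy":-0.042,"dz":0,"yaw":0},
  {"jaw":0,"dx":-0.012,"dy":-0.042,"dz":0,"yaw":0},
])

```text
clock: 1.1
tool_pos: [0.2802, 0.4262, 0.2342]
eef_rot: [-0.174, 0.985, -0.001, -0.003]
contact_force: [0.9, 0.1, 0.2]
opening: 0.996
```

```bash
python3 plan.py .401 .248 .238 108.8
```

```text
clock 1.10 pos [0.2802 0.4262 0.2342] jaw 110.0  tool yaw needed 0.022 | delta tool BEFORE yaw [-0.0524 -0.2088 -0.0041] | AFTER yaw [-0.0569 -0.2076 -0.0041] | tilt [-0.0064 -0.0025] open 0.996 F [0.9 0.1 0.2] q [-0.82  0.57 -0.4   1.9   0.31  0.74  0.52]
```

Emit:
play_rows([
  {"jaw":0,"dx":-0.012,"dy":-0.042,"dz":0,"yaw":0.02},
  {"jaw":0,"dx":-0.012,"dy":-0.042,"dz":0,"yaw":0},
  {"jaw":0,"dx":-0.012,"dy":-0.042,"dz":0,"yaw":0},
  {"jaw":0,"dx":-0.012,"dy":-0.042,"dz":0,"yaw":0},
  {"jaw":0,"dx":-0.009,"dy":-0.036,"dz":0,"yaw":0},
])

```text
clock: 1.6
tool_pos: [0.4044, 0.2425, 0.2337]
eef_rot: [-0.155, 0.988, -0.001, -0.003]
contact_force: [0.9, -0.5, 0.1]
opening: 1.001
```

Emit:
play_rows([
  {"jaw":0,"dx":0,"dy":0,"dz":0,"yaw":0},
  {"jaw":0,"dx":0,"dy":0,"dz":0.03,"yaw":0},
  {"jaw":0,"dx":0,"dy":0,"dz":0.04,"yaw":0},
  {"jaw":0,"dx":0,"dy":0,"dz":0.04,"yaw":0},
  {"jaw":0,"dx":0,"dy":0,"dz":0,"yaw":0},
])

```text
clock: 2.1
tool_pos: [0.4094, 0.2375, 0.1216]
eef_rot: [-0.142, 0.99, -0.001, -0.0]
contact_force: [-0.9, -0.2, 0.1]
opening: 0.999
```

```bash
python3 plan.py .401 .248 .011 108.8; python3 - <<'E'
from h import *
s=snap('top','t1');c=snap('scene','s1')
cv2.imwrite('pics/c1.png',np.hstack([cv2.resize(s['frame'][260:380,190:310,::-1],(400,400)),cv2.resize(c['frame'][210:330,340:460,::-1],(400,400))]))
E
```

```text
clock 2.10 pos [0.4094 0.2375 0.1216] jaw 106.3  tool yaw needed -0.043 | delta tool BEFORE yaw [0.005  0.0127 0.1106] | AFTER yaw [0.0045 0.0129 0.1106] | tilt [ 0.     -0.0027] open 0.999 F [-0.9 -0.2  0.1] q [-0.47  0.71 -0.25  2.12  0.48  0.37  0.75]
```

View pics/c1.png

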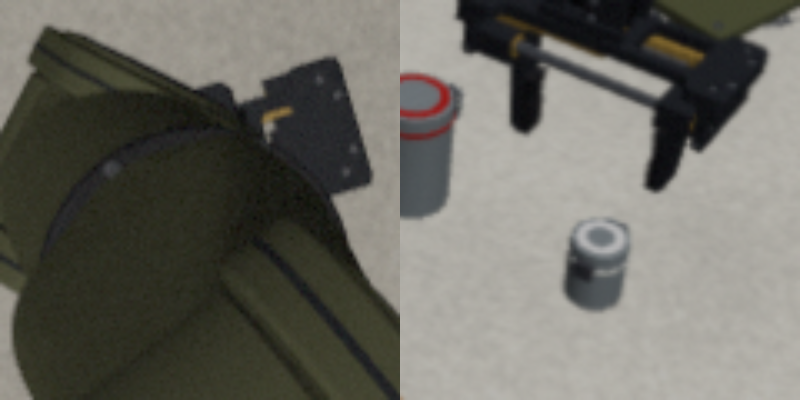

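The small canister (white ring, about (401,281) in the scene) is in view and upright below the open jaws. I'll check its centre in that second view, then centre and lower.

```bash
python3 - <<'E'
from h import *
s=load('s1'); print(onplane(s,[[400.7,280.8]],.052))
s=load('scene0'); 
t=[cv2.resize(s['frame'][y-30:y+30,x-30:x+30,::-1],(390,390)) for x,y in((344,245),(296,215))]
t2=[cv2.resize(s['frame'][y-30:y+30,x-30:x+30,::-1],(390,390)) for x,y in((275,185),)]
cv2.imwrite('pics/c2.png',np.hstack(t+t2)[:, :780] ); cv2.imwrite('pics/c3.png',t2[0])
E
```

```text
[[0.39792398 0.25076767 0.052     ]]
```

View pics/c2.png

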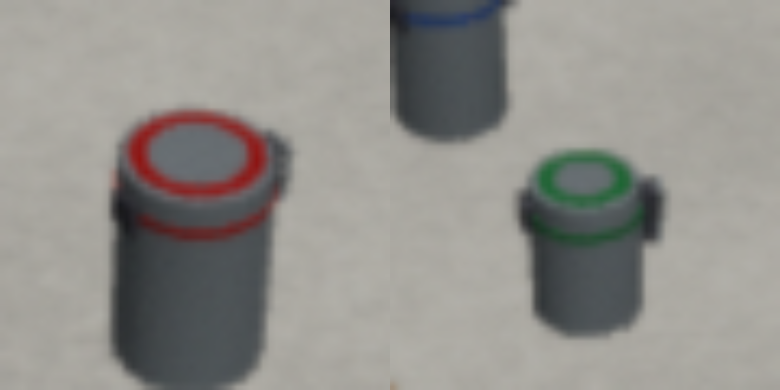

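View pics/c3.png

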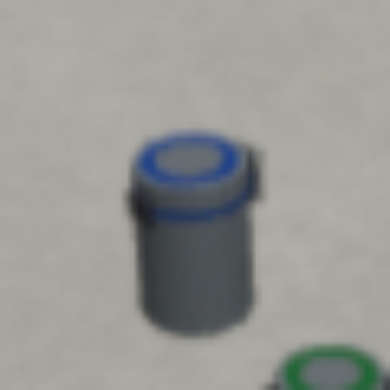

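Emit:
play_rows([
  {"jaw":0,"dx":0.005,"dy":0.013,"dz":0,"yaw":-0.04},
  {"jaw":0,"dx":0,"dy":0,"dz":0,"yaw":0},
  {"jaw":0,"dx":0,"dy":0,"dz":0.02,"yaw":0},
  {"jaw":0,"dx":0,"dy":0,"dz":0,"yaw":0},
  {"jaw":0,"dx":0,"dy":0,"dz":0,"yaw":0},
])

```text
clock: 2.7
tool_pos: [0.4054, 0.2565, 0.1127]
eef_rot: [-0.164, 0.986, 0.004, 0.009]
contact_force: [-0.3, -0.2, 1.1]
opening: 1.002
```

```bash
python3 plan.py .401 .248 .011 108.8
```

```text
clock 2.70 pos [0.4054 0.2565 0.1127] jaw 108.9  tool yaw needed 0.002 | delta tool BEFORE yaw [ 0.0089 -0.0071  0.1015] | AFTER yaw [ 0.0089 -0.0071  0.1015] | tilt [0.0169 0.0115] open 1.002 F [-0.3 -0.2  1.1] q [-0.52  0.73 -0.23  2.12  0.51  0.32  0.73]
```

```bash
python3 - <<'E'
from h import *
s=load('scene0')
for p,h in (((343.9,238.1),.094),((295.3,212),.066),((273.8,179.1),.08)): print(onplane(s,[p],h))
E
```

```text
[[0.43706052 0.08827816 0.094     ]]
[[ 0.44494651 -0.10948589  0.066     ]]
[[ 0.40847578 -0.27514774  0.08      ]]
```

Emit:
play_rows([
  {"jaw":0,"dx":0.008,"dy":-0.005,"dz":0.01,"yaw":0},
  {"jaw":0,"dx":0,"dy":0,"dz":0.01,"yaw":0},
  {"jaw":0,"dx":0,"dy":0,"dz":0.01,"yaw":0},
  {"jaw":0,"dx":0,"dy":0,"dz":0,"yaw":0},
  {"jaw":0,"dx":0,"dy":0,"dz":0,"yaw":0},
])

```text
clock: 3.2
tool_pos: [0.4027, 0.2517, 0.0847]
eef_rot: [-0.164, 0.986, 0.006, 0.013]
contact_force: [-0.1, -1.0, 1.0]
opening: 1.002
```

```bash
python3 plan.py .400 .249 .011 108.8
```

```text
clock 3.20 pos [0.4027 0.2517 0.0847] jaw 108.9  tool yaw needed 0.001 | delta tool BEFORE yaw [ 0.0054 -0.0022  0.0735] | AFTER yaw [ 0.0054 -0.0022  0.0735] | tilt [0.0231 0.0163] open 1.002 F [-0.1 -1.   1. ] q [-0.56  0.78 -0.15  2.16  0.55  0.21  0.7 ]
```

Emit:
play_rows([
  {"jaw":0,"dx":0.003,"dy":-0.001,"dz":0.012,"yaw":0},
  {"jaw":0,"dx":0,"dy":0,"dz":0.012,"yaw":0},
  {"jaw":0,"dx":0,"dy":0,"dz":0.012,"yaw":0},
  {"jaw":0,"dx":0,"dy":0,"dz":0.005,"yaw":0},
  {"jaw":0,"dx":0,"dy":0,"dz":0,"yaw":0},
])

```text
clock: 3.7
tool_pos: [0.4033, 0.2524, 0.0436]
eef_rot: [-0.164, 0.986, 0.008, 0.015]
contact_force: [-0.3, -0.4, -0.5]
opening: 1.002
```

```bash
python3 plan.py .400 .249 .011 108.8
```

```text
clock 3.70 pos [0.4033 0.2524 0.0436] jaw 108.8  tool yaw needed 0.001 | delta tool BEFORE yaw [ 0.0052 -0.0025  0.0324] | AFTER yaw [ 0.0052 -0.0025  0.0324] | tilt [0.0265 0.0197] open 1.002 F [-0.3 -0.4 -0.5] q [-0.62  0.86 -0.06  2.18  0.58  0.08  0.66]
```

Emit:
play_rows([
  {"jaw":0,"dx":0.004,"dy":-0.002,"dz":0.006,"yaw":0},
  {"jaw":0,"dx":0,"dy":0,"dz":0.006,"yaw":0},
  {"jaw":0,"dx":0,"dy":0,"dz":0.006,"yaw":0},
  {"jaw":0,"dx":0,"dy":0,"dz":0,"yaw":0},
  {"jaw":0,"dx":0,"dy":0,"dz":0,"yaw":0},
])

```text
clock: 4.2
tool_pos: [0.4026, 0.2507, 0.0303]
eef_rot: [-0.164, 0.986, 0.008, 0.016]
contact_force: [-0.2, 0.4, -0.3]
opening: 1.001
```

```bash
python3 plan.py .400 .249 .014 108.8
```

```text
clock 4.20 pos [0.4026 0.2507 0.0303] jaw 108.9  tool yaw needed 0.001 | delta tool BEFORE yaw [ 0.0036 -0.001   0.0162] | AFTER yaw [ 0.0036 -0.001   0.0162] | tilt [0.0288 0.0212] open 1.001 F [-0.2  0.4 -0.3] q [-0.63  0.89 -0.05  2.19  0.89  0.05  0.36]
```

Emit:
play_rows([
  {"jaw":0,"dx":0.003,"dy":0,"dz":0.006,"yaw":0},
  {"jaw":0,"dx":0,"dy":0,"dz":0.006,"yaw":0},
  {"jaw":0,"dx":0,"dy":0,"dz":0.006,"yaw":0},
  {"jaw":0,"dx":0,"dy":0,"dz":0,"yaw":0},
  {"jaw":0,"dx":0,"dy":0,"dz":0,"yaw":0},
])

```text
clock: 4.7
tool_pos: [0.4028, 0.251, 0.018]
eef_rot: [-0.163, 0.986, 0.008, 0.017]
contact_force: [-0.1, 0.2, 0.8]
opening: 1.002
```

```bash
python3 plan.py .400 .249 .014 108.8
```

```text
clock 4.70 pos [0.4028 0.251  0.018 ] jaw 108.7  tool yaw needed -0.001 | delta tool BEFORE yaw [ 0.0035 -0.001   0.0039] | AFTER yaw [ 0.0035 -0.001   0.0039] | tilt [0.0308 0.0212] open 1.002 F [-0.1  0.2  0.8] q [-0.62  0.92 -0.06  2.19  1.54  0.05 -0.3 ]
```

Emit:
play_rows([
  {"jaw":0,"dx":0.003,"dy":0,"dz":0.003,"yaw":0},
  {"jaw":0.3,"dx":0,"dy":0,"dz":0,"yaw":0},
  {"jaw":0.6,"dx":0,"dy":0,"dz":0,"yaw":0},
  {"jaw":1,"dx":0,"dy":0,"dz":0,"yaw":0},
  {"jaw":1,"dx":0,"dy":0,"dz":0,"yaw":0},
], squeeze=20)

```text
clock: 5.2
tool_pos: [0.4006, 0.2499, 0.0164]
eef_rot: [-0.162, 0.987, 0.007, 0.017]
contact_force: [0.4, 0.3, -0.1]
opening: 0.656
```

Emit:
play_rows([
  {"jaw":1,"dx":0,"dy":0,"dz":0,"yaw":0},
  {"jaw":1,"dx":0,"dy":0,"dz":0,"yaw":0},
  {"jaw":1,"dx":0,"dy":0,"dz":0,"yaw":0},
  {"jaw":1,"dx":0,"dy":0,"dz":0,"yaw":0},
  {"jaw":1,"dx":0,"dy":0,"dz":0,"yaw":0},
])

```text
clock: 5.7
tool_pos: [0.4008, 0.2502, 0.0166]
eef_rot: [-0.162, 0.987, 0.007, 0.018]
contact_force: [-1.1, -0.4, 0.4]
opening: 0.468
```

```bash
python3 plan.py .400 .249 .20 108.8;  python3 - <<'E'
from h import *
c=snap('scene','s2')
cv2.imwrite('pics/c4.png',cv2.resize(c['frame'][210:330,320:480,::-1],(800,600)))
E
```

```text
clock 5.70 pos [0.4008 0.2502 0.0166] jaw 108.7  tool yaw needed -0.002 | delta tool BEFORE yaw [-0.0057  0.0007 -0.1833] | AFTER yaw [-0.0057  0.0007 -0.1833] | tilt [0.0325 0.0198] open 0.468 F [-1.1 -0.4  0.4] q [-0.57  0.92 -0.15  2.19  1.59  0.12 -0.34]
```

View pics/c4.png

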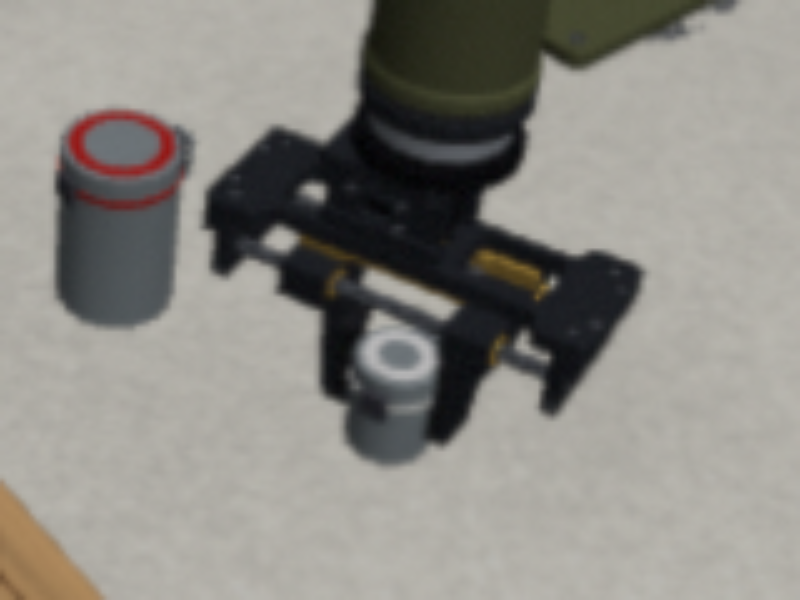

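The small canister is held in the jaws (crop (390,400)), with the opening at 41 mm. Now I'll lift it.

Emit:
play_rows([
  {"jaw":1,"dx":0,"dy":0,"dz":-0.015,"yaw":0},
  {"jaw":1,"dx":0,"dy":0,"dz":-0.02,"yaw":0},
  {"jaw":1,"dx":0,"dy":0,"dz":-0.03,"yaw":0},
  {"jaw":1,"dx":0,"dy":0,"dz":-0.03,"yaw":0},
  {"jaw":1,"dx":0,"dy":0,"dz":-0.03,"yaw":0},
])

```text
clock: 6.25
tool_pos: [0.3939, 0.2456, 0.1387]
eef_rot: [-0.164, 0.986, 0.003, 0.012]
contact_force: [0.7, 0.4, -1.1]
opening: 0.47
```

```bash
python3 plan.py .655 .217 .18 108.8
```

```text
clock 6.25 pos [0.3939 0.2456 0.1387] jaw 108.9  tool yaw needed 0.002 | delta tool BEFORE yaw [-0.2387 -0.1115 -0.0355] | AFTER yaw [-0.2389 -0.1111 -0.0355] | tilt [0.0231 0.0104] open 0.470 F [ 0.7  0.4 -1.1] q [-0.3   0.71 -0.58  2.14  0.85  0.5   0.37]
```

Emit:
play_rows([
  {"jaw":1,"dx":-0.02,"dy":-0.01,"dz":-0.02,"yaw":0},
  {"jaw":1,"dx":-0.03,"dy":-0.015,"dz":-0.015,"yaw":0},
  {"jaw":1,"dx":-0.035,"dy":-0.016,"dz":0,"yaw":0},
  {"jaw":1,"dx":-0.035,"dy":-0.016,"dz":0,"yaw":0},
  {"jaw":1,"dx":-0.035,"dy":-0.016,"dz":0,"yaw":0},
])

```text
clock: 6.75
tool_pos: [0.5632, 0.2267, 0.1838]
eef_rot: [-0.169, 0.986, 0.004, 0.012]
contact_force: [0.7, 0.2, -0.1]
opening: 0.467
```

```bash
python3 plan.py .655 .217 .16 108.8
```

```text
clock 6.75 pos [0.5632 0.2267 0.1838] jaw 109.5  tool yaw needed 0.011 | delta tool BEFORE yaw [-0.0827 -0.0398  0.0256] | AFTER yaw [-0.0832 -0.0388  0.0256] | tilt [0.0216 0.0125] open 0.467 F [ 0.7  0.2 -0.1] q [-0.06  0.81 -0.72  1.69  0.67  0.88  0.85]
```

Emit:
play_rows([
  {"jaw":1,"dx":-0.03,"dy":-0.015,"dz":0,"yaw":0},
  {"jaw":1,"dx":-0.025,"dy":-0.012,"dz":0,"yaw":0},
  {"jaw":1,"dx":-0.015,"dy":-0.007,"dz":0,"yaw":0},
  {"jaw":1,"dx":-0.006,"dy":-0.003,"dz":0.01,"yaw":0},
  {"jaw":1,"dx":0,"dy":0,"dz":0.02,"yaw":0},
])

```text
clock: 7.25
tool_pos: [0.6566, 0.2119, 0.1538]
eef_rot: [-0.164, 0.986, 0.004, 0.013]
contact_force: [-0.6, 0.4, -0.4]
opening: 0.469
```

Emit:
play_rows([
  {"jaw":1,"dx":0,"dy":0,"dz":0.02,"yaw":0},
  {"jaw":1,"dx":0,"dy":0,"dz":0.01,"yaw":0},
  {"jaw":1,"dx":0,"dy":0,"dz":0,"yaw":0},
  {"jaw":1,"dx":0,"dy":0,"dz":0,"yaw":0},
  {"jaw":1,"dx":0,"dy":0,"dz":0,"yaw":0},
])

```text
clock: 7.75
tool_pos: [0.652, 0.2112, 0.1175]
eef_rot: [-0.166, 0.986, 0.002, 0.008]
contact_force: [-0.5, 0.5, -1.0]
opening: 0.472
```

```bash
python3 plan.py .655 .217 .082 108.8;  python3 - <<'E'
from h import *
c=snap('scene','s3');s=snap('top','t3')
cv2.imwrite('pics/c5.png',np.hstack([cv2.resize(c['frame'][240:380,240:380,::-1],(400,400)),cv2.resize(s['frame'][130:250,210:330,::-1],(400,400))]))
E
```

```text
clock 7.75 pos [0.652  0.2112 0.1175] jaw 109.1  tool yaw needed 0.005 | delta tool BEFORE yaw [-0.0041  0.0045  0.0356] | AFTER yaw [-0.0041  0.0045  0.0356] | tilt [0.0155 0.0074] open 0.472 F [-0.5  0.5 -1. ] q [-0.05  0.98 -0.68  1.46  0.71  0.93  0.97]
```

View pics/c5.png

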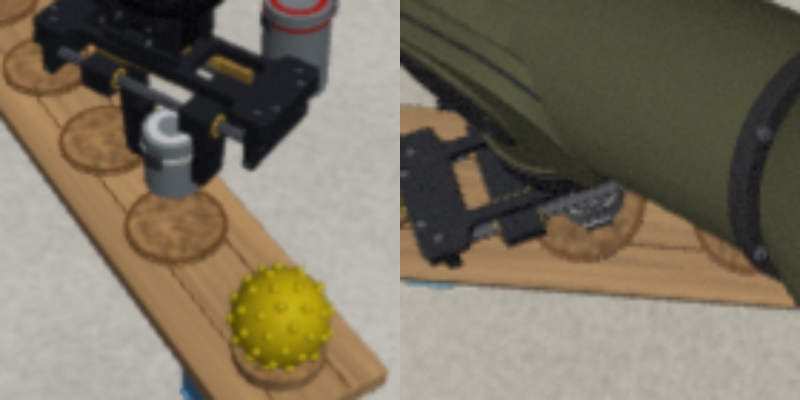

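Small canister hangs above the ball-side coaster (scene crop (170,150), lid about pixel (298,285)).

Emit:
play_rows([
  {"jaw":1,"dx":-0.004,"dy":0.004,"dz":0.01,"yaw":0},
  {"jaw":1,"dx":0,"dy":0,"dz":0.007,"yaw":0},
  {"jaw":1,"dx":0,"dy":0,"dz":0,"yaw":0},
  {"jaw":1,"dx":0,"dy":0,"dz":0,"yaw":0},
  {"jaw":1,"dx":0,"dy":0,"dz":0,"yaw":0},
])

```text
clock: 8.35
tool_pos: [0.6561, 0.2176, 0.1008]
eef_rot: [-0.166, 0.986, 0.003, 0.01]
contact_force: [-0.4, 0.3, 0.2]
opening: 0.468
```

```bash
python3 plan.py .655 .217 .082 108.8;  python3 - <<'E'
from h import *
s=load('s3'); print(onplane(s,[[298.3,284.6]],.1529), 'tcp then .652 .2112')
E
```

```text
clock 8.35 pos [0.6561 0.2176 0.1008] jaw 109.1  tool yaw needed 0.005 | delta tool BEFORE yaw [ 0.0016 -0.0002  0.0188] | AFTER yaw [ 0.0016 -0.0002  0.0188] | tilt [0.0185 0.0087] open 0.468 F [-0.4  0.3  0.2] q [-0.06  1.01 -0.67  1.46  0.73  0.91  0.95]
[[0.65587744 0.21031863 0.1529    ]] tcp then .652 .2112
```

Emit:
play_rows([
  {"jaw":1,"dx":0.002,"dy":0,"dz":0.007,"yaw":0},
  {"jaw":1,"dx":0,"dy":0,"dz":0.006,"yaw":0},
  {"jaw":1,"dx":0,"dy":0,"dz":0.003,"yaw":0},
  {"jaw":1,"dx":0,"dy":0,"dz":0,"yaw":0},
  {"jaw":1,"dx":0,"dy":0,"dz":0,"yaw":0},
])

```text
clock: 8.85
tool_pos: [0.6544, 0.2166, 0.0833]
eef_rot: [-0.166, 0.986, 0.003, 0.01]
contact_force: [0.3, 0.5, -1.0]
opening: 0.472
```

```bash
python3 plan.py .655 .217 .082 108.8
```

```text
clock 8.85 pos [0.6544 0.2166 0.0833] jaw 109.1  tool yaw needed 0.005 | delta tool BEFORE yaw [-0.0007  0.0001  0.0013] | AFTER yaw [-0.0007  0.0001  0.0013] | tilt [0.0184 0.0084] open 0.472 F [ 0.3  0.5 -1. ] q [-0.07  1.03 -0.66  1.47  0.75  0.88  0.94]
```

Emit:
play_rows([
  {"jaw":1,"dx":0,"dy":0,"dz":0.002,"yaw":0},
  {"jaw":1,"dx":0,"dy":0,"dz":0.001,"yaw":0},
  {"jaw":0.55,"dx":0,"dy":0,"dz":0,"yaw":0},
  {"jaw":0.45,"dx":0,"dy":0,"dz":0,"yaw":0},
  {"jaw":0.3,"dx":0,"dy":0,"dz":0,"yaw":0},
])

```text
clock: 9.35
tool_pos: [0.655, 0.2171, 0.0814]
eef_rot: [-0.166, 0.986, 0.003, 0.011]
contact_force: [-0.9, -0.3, -0.3]
opening: 0.616
```

Emit:
play_rows([
  {"jaw":0.2,"dx":0,"dy":0,"dz":0,"yaw":0},
  {"jaw":0.15,"dx":0,"dy":0,"dz":0,"yaw":0},
  {"jaw":0.15,"dx":0,"dy":0,"dz":0,"yaw":0},
  {"jaw":0.15,"dx":0,"dy":0,"dz":0,"yaw":0},
  {"jaw":0.15,"dx":0,"dy":0,"dz":-0.01,"yaw":0},
])

```text
clock: 9.85
tool_pos: [0.6543, 0.2166, 0.0904]
eef_rot: [-0.166, 0.986, 0.003, 0.01]
contact_force: [-1.4, 0.5, -0.3]
opening: 0.854
```

Emit:
play_rows([
  {"jaw":0.15,"dx":0,"dy":0,"dz":-0.02,"yaw":0},
  {"jaw":0.1,"dx":0,"dy":0,"dz":-0.03,"yaw":0},
  {"jaw":0,"dx":0,"dy":0,"dz":-0.04,"yaw":0},
  {"jaw":0,"dx":0,"dy":0,"dz":-0.04,"yaw":0},
  {"jaw":0,"dx":0,"dy":0,"dz":-0.02,"yaw":0},
])

```text
clock: 10.35
tool_pos: [0.6499, 0.2151, 0.2462]
eef_rot: [-0.166, 0.986, 0.003, 0.008]
contact_force: [0.3, 0.8, 0.2]
opening: 1.001
```

```bash
python3 plan.py .446 -.108 .22 64;  python3 - <<'E'
from h import *
c=snap('scene','s4')
cv2.imwrite('pics/c6.png',cv2.resize(c['frame'][210:390,220:460,::-1],(800,600)))
E
```

```text
clock 10.35 pos [0.6499 0.2151 0.2462] jaw 109.2  tool yaw needed 0.788 | delta tool BEFORE yaw [ 0.299  -0.2384  0.0209] | AFTER yaw [ 0.0419 -0.3801  0.0209] | tilt [0.0141 0.0076] open 1.001 F [0.3 0.8 0.2] q [-0.03  0.85 -0.76  1.36  0.6   1.15  1.06]
```

View pics/c6.png

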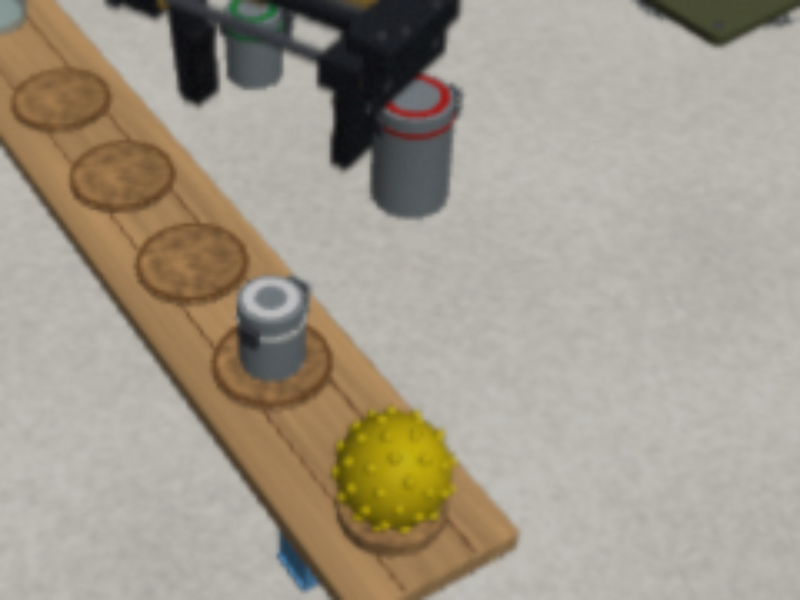

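The small canister stands on the ball-side coaster (crop (272,340)), upright, with the ball untouched. Next is the medium (green) one.

Emit:
play_rows([
  {"jaw":0,"dx":0.029,"dy":-0.024,"dz":0,"yaw":0.145},
  {"jaw":0,"dx":0.026,"dy":-0.028,"dz":0,"yaw":0.145},
  {"jaw":0,"dx":0.022,"dy":-0.031,"dz":0,"yaw":0.145},
  {"jaw":0,"dx":0.017,"dy":-0.034,"dz":0,"yaw":0.145},
  {"jaw":0,"dx":0.012,"dy":-0.036,"dz":0,"yaw":0.145},
])

```text
clock: 10.9
tool_pos: [0.5465, 0.0589, 0.2475]
eef_rot: [0.204, 0.979, 0.012, 0.01]
contact_force: [-0.1, 0.2, 0.5]
opening: 1.002
```

```bash
python3 plan.py .446 -.108 .20 64
```

```text
clock 10.90 pos [0.5465 0.0589 0.2475] jaw 66.5  tool yaw needed 0.044 | delta tool BEFORE yaw [ 0.0263 -0.1944  0.0417] | AFTER yaw [ 0.0178 -0.1953  0.0417] | tilt [0.0249 0.0197] open 1.002 F [-0.1  0.2  0.5] q [ 0.19  0.62 -0.62  1.8   0.46  0.84  0.52]
```

Emit:
play_rows([
  {"jaw":0,"dx":0.004,"dy":-0.045,"dz":0,"yaw":0.02},
  {"jaw":0,"dx":0.004,"dy":-0.045,"dz":0,"yaw":0},
  {"jaw":0,"dx":0.004,"dy":-0.045,"dz":0.01,"yaw":0},
  {"jaw":0,"dx":0.004,"dy":-0.03,"dz":0.01,"yaw":0},
  {"jaw":0,"dx":0,"dy":-0.01,"dz":0.01,"yaw":0},
])

```text
clock: 11.4
tool_pos: [0.4534, -0.102, 0.2135]
eef_rot: [0.217, 0.976, 0.01, 0.011]
contact_force: [-0.4, -0.3, 0.2]
opening: 0.999
```

Emit:
play_rows([
  {"jaw":0,"dx":0,"dy":0,"dz":0.03,"yaw":0},
  {"jaw":0,"dx":0,"dy":0,"dz":0.03,"yaw":0},
  {"jaw":0,"dx":0,"dy":0,"dz":0.02,"yaw":0},
  {"jaw":0,"dx":0,"dy":0,"dz":0,"yaw":0},
  {"jaw":0,"dx":0,"dy":0,"dz":0,"yaw":0},
])

```text
clock: 11.9
tool_pos: [0.4541, -0.1043, 0.1319]
eef_rot: [0.22, 0.975, 0.01, 0.012]
contact_force: [-0.5, 1.1, -0.3]
opening: 0.999
```

```bash
python3 plan.py .446 -.108 .028 64
```

```text
clock 11.90 pos [ 0.4541 -0.1043  0.1319] jaw 64.6  tool yaw needed 0.010 | delta tool BEFORE yaw [ 0.0077 -0.0093  0.1036] | AFTER yaw [ 0.0076 -0.0094  0.1036] | tilt [0.0275 0.0135] open 0.999 F [-0.5  1.1 -0.3] q [ 0.4   0.7  -0.42  2.15  0.7   0.4   0.55]
```

Emit:
play_rows([
  {"jaw":0,"dx":0.007,"dy":-0.006,"dz":0.01,"yaw":0},
  {"jaw":0,"dx":0,"dy":0,"dz":0.015,"yaw":0},
  {"jaw":0,"dx":0,"dy":0,"dz":0.015,"yaw":0},
  {"jaw":0,"dx":0,"dy":0,"dz":0,"yaw":0},
  {"jaw":0,"dx":0,"dy":0,"dz":0,"yaw":0},
])

```text
clock: 12.4
tool_pos: [0.451, -0.1059, 0.0965]
eef_rot: [0.22, 0.975, 0.011, 0.018]
contact_force: [0.4, -0.8, 0.1]
opening: 1.001
```

```bash
python3 plan.py .446 -.108 .028 64
```

```text
clock 12.40 pos [ 0.451  -0.1059  0.0965] jaw 64.6  tool yaw needed 0.010 | delta tool BEFORE yaw [ 0.0056 -0.006   0.0682] | AFTER yaw [ 0.0056 -0.006   0.0682] | tilt [0.0396 0.0131] open 1.001 F [ 0.4 -0.8  0.1] q [ 0.33  0.75 -0.29  2.19  0.8   0.25  0.46]
```

Emit:
play_rows([
  {"jaw":0,"dx":0.005,"dy":-0.005,"dz":0.008,"yaw":0},
  {"jaw":0,"dx":0.002,"dy":0,"dz":0.012,"yaw":0},
  {"jaw":0,"dx":0,"dy":0,"dz":0.012,"yaw":0},
  {"jaw":0,"dx":0,"dy":0,"dz":0.006,"yaw":0},
  {"jaw":0,"dx":0,"dy":0,"dz":0,"yaw":0},
])

```text
clock: 12.9
tool_pos: [0.4488, -0.1073, 0.0627]
eef_rot: [0.221, 0.975, 0.012, 0.024]
contact_force: [-0.0, -0.7, 0.6]
opening: 1.002
```

```bash
python3 plan.py .446 -.108 .028 64
```

```text
clock 12.90 pos [ 0.4488 -0.1073  0.0627] jaw 64.5  tool yaw needed 0.009 | delta tool BEFORE yaw [ 0.0037 -0.0031  0.0345] | AFTER yaw [ 0.0037 -0.0031  0.0345] | tilt [0.052  0.0133] open 1.002 F [-0.  -0.7  0.6] q [ 0.22  0.82 -0.12  2.23  0.89  0.08  0.38]
```

Emit:
play_rows([
  {"jaw":0,"dx":0.004,"dy":-0.002,"dz":0.008,"yaw":0},
  {"jaw":0,"dx":0,"dy":0,"dz":0.008,"yaw":0},
  {"jaw":0,"dx":0,"dy":0,"dz":0.008,"yaw":0},
  {"jaw":0,"dx":0,"dy":0,"dz":0.004,"yaw":0},
  {"jaw":0,"dx":0,"dy":0,"dz":0,"yaw":0},
])

```text
clock: 13.4
tool_pos: [0.449, -0.1088, 0.0452]
eef_rot: [0.221, 0.975, 0.011, 0.027]
contact_force: [-0.4, -0.4, 0.1]
opening: 0.998
```

```bash
python3 plan.py .446 -.108 .028 64
```

```text
clock 13.40 pos [ 0.449  -0.1088  0.0452] jaw 64.5  tool yaw needed 0.009 | delta tool BEFORE yaw [ 0.0039 -0.0012  0.017 ] | AFTER yaw [ 0.0039 -0.0012  0.017 ] | tilt [0.0585 0.01  ] open 0.998 F [-0.4 -0.4  0.1] q [ 0.21  0.86 -0.09  2.24  1.69  0.05 -0.41]
```

Emit:
play_rows([
  {"jaw":0,"dx":0.004,"dy":0,"dz":0.006,"yaw":0},
  {"jaw":0,"dx":0,"dy":0,"dz":0.006,"yaw":0},
  {"jaw":0,"dx":0,"dy":0,"dz":0.004,"yaw":0},
  {"jaw":0,"dx":0,"dy":0,"dz":0,"yaw":0},
  {"jaw":0,"dx":0,"dy":0,"dz":0,"yaw":0},
])

```text
clock: 13.9
tool_pos: [0.448, -0.1087, 0.0316]
eef_rot: [0.222, 0.975, 0.01, 0.03]
contact_force: [-0.2, 0.1, 0.2]
opening: 0.999
```

```bash
python3 plan.py .446 -.108 .028 64
```

```text
clock 13.90 pos [ 0.448  -0.1087  0.0316] jaw 64.4  tool yaw needed 0.007 | delta tool BEFORE yaw [ 0.0023 -0.0004  0.0035] | AFTER yaw [ 0.0023 -0.0004  0.0035] | tilt [0.0627 0.0063] open 0.999 F [-0.2  0.1  0.2] q [ 0.31  0.89 -0.27  2.24  1.75  0.2  -0.48]
```

Emit:
play_rows([
  {"jaw":0.2,"dx":0,"dy":0,"dz":0.001,"yaw":0},
  {"jaw":0.4,"dx":0,"dy":0,"dz":0,"yaw":0},
  {"jaw":0.6,"dx":0,"dy":0,"dz":0,"yaw":0},
  {"jaw":1,"dx":0,"dy":0,"dz":0,"yaw":0},
  {"jaw":1,"dx":0,"dy":0,"dz":0,"yaw":0},
])

```text
clock: 14.4
tool_pos: [0.4487, -0.1086, 0.0314]
eef_rot: [0.221, 0.975, 0.009, 0.03]
contact_force: [0.6, 1.1, 0.5]
opening: 0.568
```

Emit:
play_rows([
  {"jaw":1,"dx":0,"dy":0,"dz":0,"yaw":0},
  {"jaw":1,"dx":0,"dy":0,"dz":0,"yaw":0},
  {"jaw":1,"dx":0,"dy":0,"dz":0,"yaw":0},
  {"jaw":1,"dx":0,"dy":0,"dz":0,"yaw":0},
  {"jaw":1,"dx":0,"dy":0,"dz":0,"yaw":0},
])

```text
clock: 14.9
tool_pos: [0.4487, -0.1084, 0.0315]
eef_rot: [0.221, 0.975, 0.01, 0.031]
contact_force: [-0.5, 0.2, 0.3]
opening: 0.538
```

```bash
python3 plan.py .447 .113 .2 85;python3 - <<'E'
from h import *
c=snap('scene','s5')
cv2.imwrite('pics/c7.png',cv2.resize(c['frame'][160:280,220:380,::-1],(800,600)))
E
```

```text
clock 14.90 pos [ 0.4487 -0.1084  0.0315] jaw 64.5  tool yaw needed -0.358 | delta tool BEFORE yaw [ 0.0878  0.2044 -0.1671] | AFTER yaw [ 0.0106  0.2222 -0.1671] | tilt [0.0637 0.0051] open 0.538 F [-0.5  0.2  0.3] q [ 0.31  0.89 -0.27  2.24  1.76  0.2  -0.48]
```

View pics/c7.png

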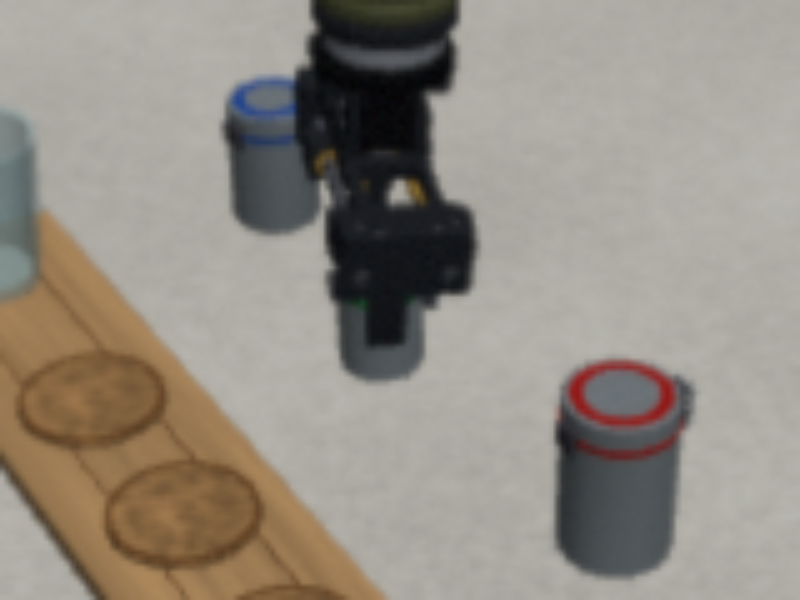

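Emit:
play_rows([
  {"jaw":1,"dx":0,"dy":0,"dz":-0.015,"yaw":0},
  {"jaw":1,"dx":0,"dy":0,"dz":-0.025,"yaw":0},
  {"jaw":1,"dx":0,"dy":0,"dz":-0.035,"yaw":0},
  {"jaw":1,"dx":0,"dy":0,"dz":-0.035,"yaw":0},
  {"jaw":1,"dx":0,"dy":0,"dz":-0.035,"yaw":0},
])

```text
clock: 15.45
tool_pos: [0.4398, -0.1126, 0.144]
eef_rot: [0.221, 0.975, 0.002, 0.028]
contact_force: [0.7, -0.2, -1.4]
opening: 0.543
```

```bash
python3 plan.py .647 .113 .2 64
```

```text
clock 15.45 pos [ 0.4398 -0.1126  0.144 ] jaw 64.4  tool yaw needed 0.008 | delta tool BEFORE yaw [-0.0923  0.2938 -0.0463] | AFTER yaw [-0.09    0.2945 -0.0463] | tilt [ 0.056  -0.0087] open 0.543 F [ 0.7 -0.2 -1.4] q [ 0.49  0.68 -0.55  2.2   0.9   0.44  0.34]
```

Emit:
play_rows([
  {"jaw":1,"dx":-0.008,"dy":0.025,"dz":-0.02,"yaw":0},
  {"jaw":1,"dx":-0.012,"dy":0.038,"dz":-0.01,"yaw":0},
  {"jaw":1,"dx":-0.013,"dy":0.042,"dz":-0.005,"yaw":0},
  {"jaw":1,"dx":-0.013,"dy":0.042,"dz":0,"yaw":0},
  {"jaw":1,"dx":-0.013,"dy":0.042,"dz":0,"yaw":0},
])

```text
clock: 15.95
tool_pos: [0.5705, 0.0263, 0.1886]
eef_rot: [0.229, 0.973, -0.003, 0.026]
contact_force: [1.0, 0.0, -1.5]
opening: 0.541
```

```bash
python3 plan.py .647 .113 .17 64
```

```text
clock 15.95 pos [0.5705 0.0263 0.1886] jaw 63.5  tool yaw needed -0.008 | delta tool BEFORE yaw [-0.0288  0.1116  0.0209] | AFTER yaw [-0.0297  0.1114  0.0209] | tilt [ 0.0489 -0.0172] open 0.541 F [ 1.   0.  -1.5] q [ 0.25  0.74 -0.66  1.82  0.68  0.78  0.33]
```

Emit:
play_rows([
  {"jaw":1,"dx":-0.01,"dy":0.038,"dz":0,"yaw":0},
  {"jaw":1,"dx":-0.009,"dy":0.033,"dz":0,"yaw":0},
  {"jaw":1,"dx":-0.005,"dy":0.02,"dz":0,"yaw":0},
  {"jaw":1,"dx":-0.002,"dy":0.01,"dz":0,"yaw":0},
  {"jaw":1,"dx":0,"dy":0,"dz":0.01,"yaw":0},
])

```text
clock: 16.45
tool_pos: [0.6429, 0.1143, 0.1797]
eef_rot: [0.227, 0.974, -0.001, 0.026]
contact_force: [0.3, -0.6, -0.9]
opening: 0.541
```

Emit:
play_rows([
  {"jaw":1,"dx":0,"dy":0,"dz":0.015,"yaw":0},
  {"jaw":1,"dx":0,"dy":0,"dz":0.015,"yaw":0},
  {"jaw":1,"dx":0,"dy":0,"dz":0,"yaw":0},
  {"jaw":1,"dx":0,"dy":0,"dz":0,"yaw":0},
  {"jaw":1,"dx":0,"dy":0,"dz":0,"yaw":0},
])

```text
clock: 16.95
tool_pos: [0.6396, 0.1062, 0.1426]
eef_rot: [0.228, 0.973, -0.006, 0.022]
contact_force: [0.7, 0.4, -0.9]
opening: 0.544
```

```bash
python3 plan.py .647 .1126 .0965 64
```

```text
clock 16.95 pos [0.6396 0.1062 0.1426] jaw 63.6  tool yaw needed -0.007 | delta tool BEFORE yaw [-0.0017  0.0091  0.0462] | AFTER yaw [-0.0018  0.0091  0.0462] | tilt [ 0.0393 -0.0211] open 0.544 F [ 0.7  0.4 -0.9] q [ 0.08  0.89 -0.62  1.6   0.69  0.86  0.28]
```

Emit:
play_rows([
  {"jaw":1,"dx":-0.003,"dy":0.008,"dz":0.01,"yaw":0},
  {"jaw":1,"dx":0,"dy":0,"dz":0.01,"yaw":0},
  {"jaw":1,"dx":0,"dy":0,"dz":0.006,"yaw":0},
  {"jaw":1,"dx":0,"dy":0,"dz":0,"yaw":0},
  {"jaw":1,"dx":0,"dy":0,"dz":0,"yaw":0},
])

```text
clock: 17.45
tool_pos: [0.6482, 0.1119, 0.1153]
eef_rot: [0.229, 0.973, -0.005, 0.022]
contact_force: [0.3, -0.2, -1.2]
opening: 0.539
```

```bash
python3 plan.py .649 .1126 .0965 64;python3 - <<'E'
from h import *
c=snap('scene','s6')
cv2.imwrite('pics/c8.png',cv2.resize(c['frame'][210:330,220:380,::-1],(800,600)))
E
```

```text
clock 17.45 pos [0.6482 0.1119 0.1153] jaw 63.6  tool yaw needed -0.008 | delta tool BEFORE yaw [0.0005 0.001  0.0188] | AFTER yaw [0.0005 0.001  0.0188] | tilt [ 0.041  -0.0206] open 0.539 F [ 0.3 -0.2 -1.2] q [ 0.06  0.93 -0.6   1.58  0.72  0.83  0.26]
```

View pics/c8.png

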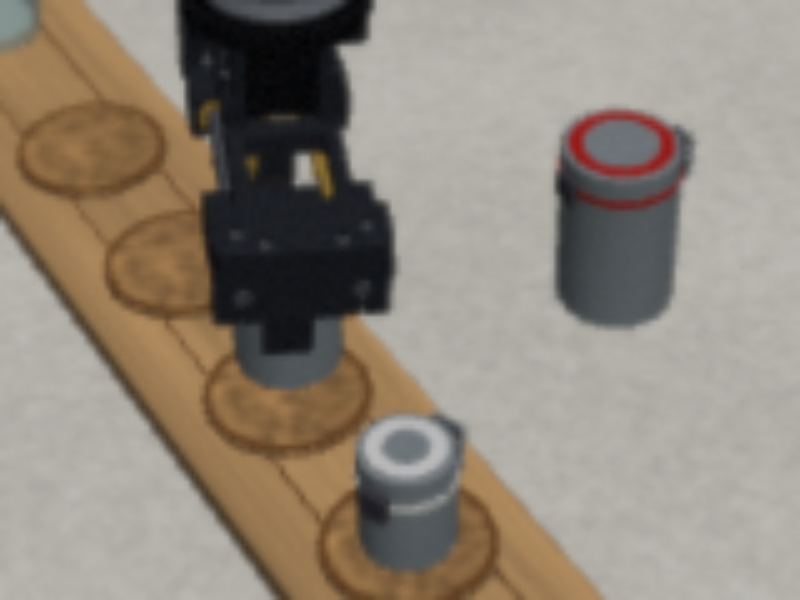

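The medium canister hovers centred over the second coaster (crop (290,360)), so I'll lower it.

Emit:
play_rows([
  {"jaw":1,"dx":0,"dy":0.001,"dz":0.007,"yaw":0},
  {"jaw":1,"dx":0,"dy":0,"dz":0.006,"yaw":0},
  {"jaw":1,"dx":0,"dy":0,"dz":0.003,"yaw":0},
  {"jaw":1,"dx":0,"dy":0,"dz":0,"yaw":0},
  {"jaw":1,"dx":0,"dy":0,"dz":0,"yaw":0},
])

```text
clock: 18.0
tool_pos: [0.6496, 0.1125, 0.0984]
eef_rot: [0.229, 0.973, -0.005, 0.023]
contact_force: [-0.3, -0.3, -2.1]
opening: 0.542
```

```bash
python3 plan.py .649 .1126 .0965 64
```

```text
clock 18.00 pos [0.6496 0.1125 0.0984] jaw 63.6  tool yaw needed -0.008 | delta tool BEFORE yaw [ 0.0006 -0.0002  0.0018] | AFTER yaw [ 0.0006 -0.0002  0.0018] | tilt [ 0.0417 -0.0205] open 0.542 F [-0.3 -0.3 -2.1] q [ 0.05  0.95 -0.59  1.59  0.73  0.8   0.24]
```

Emit:
play_rows([
  {"jaw":1,"dx":0,"dy":0,"dz":0.002,"yaw":0},
  {"jaw":1,"dx":0,"dy":0,"dz":0.001,"yaw":0},
  {"jaw":0.45,"dx":0,"dy":0,"dz":0,"yaw":0},
  {"jaw":0.35,"dx":0,"dy":0,"dz":0,"yaw":0},
  {"jaw":0.25,"dx":0,"dy":0,"dz":0,"yaw":0},
])

```text
clock: 18.5
tool_pos: [0.6504, 0.1127, 0.0967]
eef_rot: [0.229, 0.973, -0.005, 0.024]
contact_force: [0.1, 0.1, 0.0]
opening: 0.712
```

Emit:
play_rows([
  {"jaw":0.15,"dx":0,"dy":0,"dz":0,"yaw":0},
  {"jaw":0.1,"dx":0,"dy":0,"dz":0,"yaw":0},
  {"jaw":0.1,"dx":0,"dy":0,"dz":0,"yaw":0},
  {"jaw":0.1,"dx":0,"dy":0,"dz":0,"yaw":0},
  {"jaw":0.1,"dx":0,"dy":0,"dz":-0.01,"yaw":0},
])

```text
clock: 19.0
tool_pos: [0.6494, 0.1126, 0.1058]
eef_rot: [0.229, 0.973, -0.005, 0.023]
contact_force: [-0.2, -0.0, 0.4]
opening: 0.899
```

Emit:
play_rows([
  {"jaw":0.1,"dx":0,"dy":0,"dz":-0.02,"yaw":0},
  {"jaw":0.1,"dx":0,"dy":0,"dz":-0.03,"yaw":0},
  {"jaw":0,"dx":0,"dy":0,"dz":-0.04,"yaw":0},
  {"jaw":0,"dx":0,"dy":0,"dz":-0.03,"yaw":0},
  {"jaw":0,"dx":0,"dy":0,"dz":-0.01,"yaw":0},
])

```text
clock: 19.5
tool_pos: [0.6429, 0.1158, 0.2422]
eef_rot: [0.228, 0.973, -0.005, 0.022]
contact_force: [0.5, 0.6, -0.1]
opening: 1.001
```

```bash
python3 plan.py .41 -.273 .22 95.8;python3 - <<'E'
from h import *
c=snap('scene','s7')
cv2.imwrite('pics/c9.png',cv2.resize(c['frame'][150:390,160:480,::-1],(800,600)))
E
```

```text
clock 19.50 pos [0.6429 0.1158 0.2422] jaw 63.6  tool yaw needed -0.562 | delta tool BEFORE yaw [ 0.0369 -0.4518  0.0205] | AFTER yaw [ 0.2718 -0.3628  0.0205] | tilt [ 0.0404 -0.02  ] open 1.001 F [ 0.5  0.6 -0.1] q [ 0.09  0.78 -0.69  1.49  0.59  1.05  0.36]
```

View pics/c9.png

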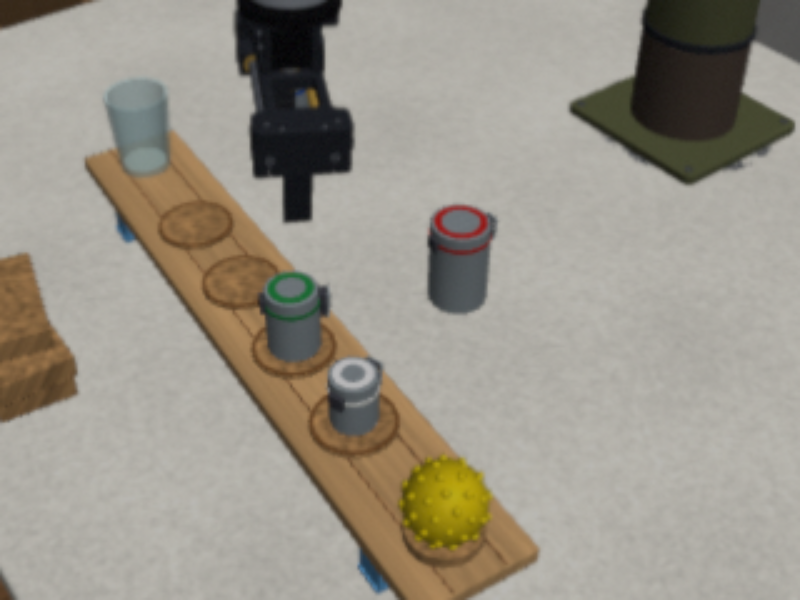

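Both stand upright and centred: small at crop (354,400), medium at (293,315). Now the large (blue) one.

Emit:
play_rows([
  {"jaw":0,"dx":0.004,"dy":-0.044,"dz":0,"yaw":-0.14},
  {"jaw":0,"dx":0.01,"dy":-0.043,"dz":0,"yaw":-0.14},
  {"jaw":0,"dx":0.016,"dy":-0.042,"dz":0,"yaw":-0.14},
  {"jaw":0,"dx":0.021,"dy":-0.039,"dz":0,"yaw":-0.14},
  {"jaw":0,"dx":0.027,"dy":-0.036,"dz":0,"yaw":0},
])

```text
clock: 20.05
tool_pos: [0.5267, -0.073, 0.2368]
eef_rot: [-0.068, 0.997, -0.008, 0.02]
contact_force: [-0.1, 0.1, -0.2]
opening: 0.997
```

```bash
python3 plan.py .410 -.273 .22 95.8
```

```text
clock 20.05 pos [ 0.5267 -0.073   0.2368] jaw 97.8  tool yaw needed 0.035 | delta tool BEFORE yaw [ 0.1435 -0.182   0.0146] | AFTER yaw [ 0.137  -0.1869  0.0146] | tilt [ 0.0401 -0.0125] open 0.997 F [-0.1  0.1 -0.2] q [ 0.58  0.68 -0.9   1.87  0.71  0.9   1.04]
```

Emit:
play_rows([
  {"jaw":0,"dx":0.028,"dy":-0.037,"dz":0,"yaw":0.03},
  {"jaw":0,"dx":0.028,"dy":-0.037,"dz":0,"yaw":0},
  {"jaw":0,"dx":0.028,"dy":-0.037,"dz":0,"yaw":0},
  {"jaw":0,"dx":0.025,"dy":-0.035,"dz":0,"yaw":0},
  {"jaw":0,"dx":0.01,"dy":-0.013,"dz":0,"yaw":0},
])

```text
clock: 20.55
tool_pos: [0.4142, -0.255, 0.2282]
eef_rot: [-0.05, 0.999, -0.006, 0.013]
contact_force: [0.3, -0.2, -0.2]
opening: 1.004
```

Emit:
play_rows([
  {"jaw":0,"dx":0.004,"dy":0,"dz":0.02,"yaw":0},
  {"jaw":0,"dx":0,"dy":0,"dz":0.03,"yaw":0},
  {"jaw":0,"dx":0,"dy":0,"dz":0.02,"yaw":0},
  {"jaw":0,"dx":0,"dy":0,"dz":0,"yaw":0},
  {"jaw":0,"dx":0,"dy":0,"dz":0,"yaw":0},
])

```text
clock: 21.05
tool_pos: [0.4051, -0.2604, 0.1515]
eef_rot: [-0.045, 0.999, -0.004, 0.009]
contact_force: [-0.7, 0.3, -0.2]
opening: 1.003
```

```bash
python3 plan.py .410 -.273 .044 95.8
```

```text
clock 21.05 pos [ 0.4051 -0.2604  0.1515] jaw 95.1  tool yaw needed -0.012 | delta tool BEFORE yaw [-0.0019 -0.0121  0.1076] | AFTER yaw [-0.0018 -0.0121  0.1076] | tilt [ 0.0177 -0.0069] open 1.003 F [-0.7  0.3 -0.2] q [ 0.96  0.76 -0.8   2.07  0.9   0.68  1.21]
```

Emit:
play_rows([
  {"jaw":0,"dx":-0.004,"dy":-0.011,"dz":0.01,"yaw":0},
  {"jaw":0,"dx":0,"dy":0,"dz":0.015,"yaw":0},
  {"jaw":0,"dx":0,"dy":0,"dz":0.012,"yaw":0},
  {"jaw":0,"dx":0,"dy":0,"dz":0,"yaw":0},
  {"jaw":0,"dx":0,"dy":0,"dz":0,"yaw":0},
])

```text
clock: 21.55
tool_pos: [0.4148, -0.275, 0.115]
eef_rot: [-0.044, 0.999, -0.006, 0.012]
contact_force: [-0.1, 0.7, -0.4]
opening: 1.003
```

```bash
python3 plan.py .410 -.273 .044 95.8
```

```text
clock 21.55 pos [ 0.4148 -0.275   0.115 ] jaw 95.1  tool yaw needed -0.013 | delta tool BEFORE yaw [0.0062 0.0033 0.0708] | AFTER yaw [0.0061 0.0033 0.0708] | tilt [ 0.024  -0.0101] open 1.003 F [-0.1  0.7 -0.4] q [ 0.93  0.82 -0.73  2.06  0.99  0.63  1.16]
```

Emit:
play_rows([
  {"jaw":0,"dx":0.005,"dy":0.002,"dz":0.01,"yaw":0},
  {"jaw":0,"dx":0.001,"dy":0,"dz":0.012,"yaw":0},
  {"jaw":0,"dx":0,"dy":0,"dz":0.012,"yaw":0},
  {"jaw":0,"dx":0,"dy":0,"dz":0.008,"yaw":0},
  {"jaw":0,"dx":0,"dy":0,"dz":0,"yaw":0},
])

```text
clock: 22.05
tool_pos: [0.4135, -0.2765, 0.0751]
eef_rot: [-0.043, 0.999, -0.008, 0.016]
contact_force: [-0.3, 0.5, -0.1]
opening: 1.0
```

```bash
python3 plan.py .410 -.273 .044 95.8
```

```text
clock 22.05 pos [ 0.4135 -0.2765  0.0751] jaw 95.0  tool yaw needed -0.015 | delta tool BEFORE yaw [0.0041 0.0043 0.031 ] | AFTER yaw [0.004  0.0044 0.031 ] | tilt [ 0.0323 -0.0144] open 1.000 F [-0.3  0.5 -0.1] q [ 0.88  0.88 -0.64  2.09  1.13  0.53  1.04]
```

Emit:
play_rows([
  {"jaw":0,"dx":0.004,"dy":0.003,"dz":0.01,"yaw":0},
  {"jaw":0,"dx":0.001,"dy":0.001,"dz":0.01,"yaw":0},
  {"jaw":0,"dx":0,"dy":0,"dz":0.008,"yaw":0},
  {"jaw":0,"dx":0,"dy":0,"dz":0,"yaw":0},
  {"jaw":0,"dx":0,"dy":0,"dz":0,"yaw":0},
])

```text
clock: 22.55
tool_pos: [0.4121, -0.2747, 0.0493]
eef_rot: [-0.043, 0.999, -0.01, 0.019]
contact_force: [0.0, -0.1, 0.2]
opening: 1.001
```

```bash
python3 plan.py .410 -.273 .044 95.8
```

```text
clock 22.55 pos [ 0.4121 -0.2747  0.0493] jaw 94.9  tool yaw needed -0.015 | delta tool BEFORE yaw [0.0021 0.0019 0.0052] | AFTER yaw [0.0021 0.002  0.0052] | tilt [ 0.0385 -0.0175] open 1.001 F [ 0.  -0.1  0.2] q [ 0.85  0.91 -0.58  2.11  1.25  0.47  0.93]
```

Emit:
play_rows([
  {"jaw":0,"dx":0.001,"dy":0.001,"dz":0.004,"yaw":0},
  {"jaw":0.2,"dx":0,"dy":0,"dz":0,"yaw":0},
  {"jaw":0.3,"dx":0,"dy":0,"dz":0,"yaw":0},
  {"jaw":0.5,"dx":0,"dy":0,"dz":0,"yaw":0},
  {"jaw":1,"dx":0,"dy":0,"dz":0,"yaw":0},
])

```text
clock: 23.05
tool_pos: [0.4121, -0.2742, 0.0467]
eef_rot: [-0.043, 0.999, -0.01, 0.02]
contact_force: [-0.0, 1.0, 0.8]
opening: 0.662
```

Emit:
play_rows([
  {"jaw":1,"dx":0,"dy":0,"dz":0,"yaw":0},
  {"jaw":1,"dx":0,"dy":0,"dz":0,"yaw":0},
  {"jaw":1,"dx":0,"dy":0,"dz":0,"yaw":0},
  {"jaw":1,"dx":0,"dy":0,"dz":0,"yaw":0},
  {"jaw":1,"dx":0,"dy":0,"dz":0,"yaw":0},
])

```text
clock: 23.55
tool_pos: [0.4121, -0.2739, 0.0467]
eef_rot: [-0.043, 0.999, -0.01, 0.02]
contact_force: [-0.3, -0.2, -0.7]
opening: 0.608
```

```bash
python3 plan.py .410 -.273 .2 95.8;python3 - <<'E'
from h import *
c=snap('scene','s8')
cv2.imwrite('pics/c10.png',cv2.resize(c['frame'][130:250,190:350,::-1],(800,600)))
E
```

```text
clock 23.55 pos [ 0.4121 -0.2739  0.0467] jaw 94.9  tool yaw needed -0.015 | delta tool BEFORE yaw [-0.004  -0.0022 -0.1533] | AFTER yaw [-0.004  -0.0023 -0.1533] | tilt [ 0.0414 -0.0181] open 0.608 F [-0.3 -0.2 -0.7] q [ 0.84  0.92 -0.57  2.12  1.27  0.46  0.9 ]
```

View pics/c10.png

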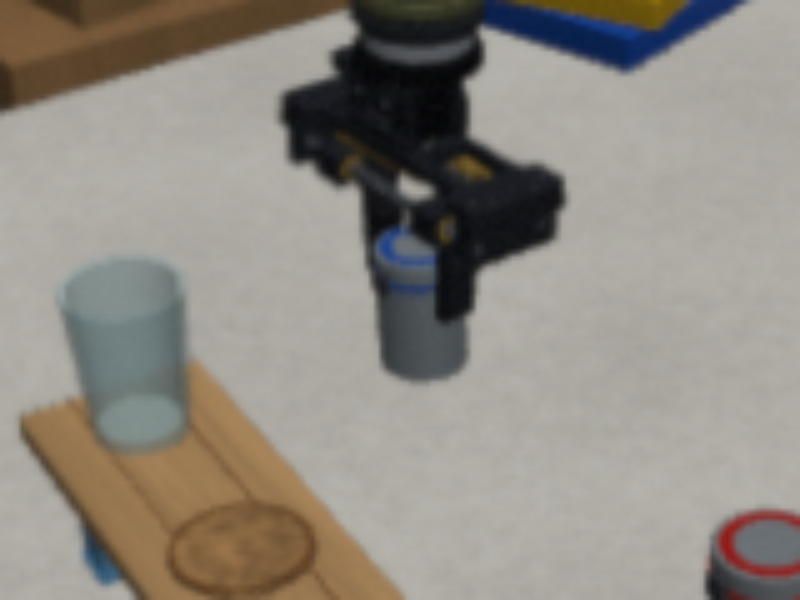

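The blue canister is held square in the jaws (crop (420,310)), opening 53 mm.

Emit:
play_rows([
  {"jaw":1,"dx":0,"dy":0,"dz":-0.015,"yaw":0},
  {"jaw":1,"dx":0,"dy":0,"dz":-0.03,"yaw":0},
  {"jaw":1,"dx":0,"dy":0,"dz":-0.035,"yaw":0},
  {"jaw":1,"dx":0,"dy":0,"dz":-0.035,"yaw":0},
  {"jaw":1,"dx":0,"dy":0,"dz":-0.03,"yaw":0},
])

```text
clock: 24.1
tool_pos: [0.4024, -0.2703, 0.1917]
eef_rot: [-0.044, 0.999, -0.007, 0.014]
contact_force: [0.9, -0.3, -1.3]
opening: 0.607
```

```bash
python3 plan.py .64 .008 .2 95
```

```text
clock 24.10 pos [ 0.4024 -0.2703  0.1917] jaw 95.0  tool yaw needed -0.000 | delta tool BEFORE yaw [-0.2611  0.2564 -0.005 ] | AFTER yaw [-0.2612  0.2564 -0.005 ] | tilt [ 0.0292 -0.013 ] open 0.607 F [ 0.9 -0.3 -1.3] q [ 1.02  0.69 -0.85  2.04  0.8   0.74  1.32]
```

Emit:
play_rows([
  {"jaw":1,"dx":-0.02,"dy":0.02,"dz":-0.005,"yaw":0},
  {"jaw":1,"dx":-0.03,"dy":0.029,"dz":0,"yaw":0},
  {"jaw":1,"dx":-0.034,"dy":0.033,"dz":0,"yaw":0},
  {"jaw":1,"dx":-0.034,"dy":0.033,"dz":0,"yaw":0},
  {"jaw":1,"dx":-0.034,"dy":0.033,"dz":0,"yaw":0},
])

```text
clock: 24.6
tool_pos: [0.5401, -0.1171, 0.2]
eef_rot: [-0.033, 0.999, -0.013, 0.012]
contact_force: [0.2, -1.2, -1.7]
opening: 0.606
```

```bash
python3 plan.py .64 .008 .18 95
```

```text
clock 24.60 pos [ 0.5401 -0.1171  0.2   ] jaw 93.8  tool yaw needed -0.021 | delta tool BEFORE yaw [-0.1075  0.1187  0.0194] | AFTER yaw [-0.11    0.1164  0.0194] | tilt [ 0.0245 -0.0243] open 0.606 F [ 0.2 -1.2 -1.7] q [ 0.59  0.75 -0.82  1.84  0.74  0.87  1.04]
```

Emit:
play_rows([
  {"jaw":1,"dx":-0.032,"dy":0.034,"dz":0,"yaw":0},
  {"jaw":1,"dx":-0.03,"dy":0.033,"dz":0,"yaw":0},
  {"jaw":1,"dx":-0.022,"dy":0.024,"dz":0,"yaw":0},
  {"jaw":1,"dx":-0.012,"dy":0.014,"dz":0,"yaw":0},
  {"jaw":1,"dx":-0.003,"dy":0.003,"dz":0,"yaw":0},
])

```text
clock: 25.1
tool_pos: [0.6358, 0.0093, 0.1976]
eef_rot: [-0.037, 0.999, -0.011, 0.011]
contact_force: [-1.1, -0.1, -2.0]
opening: 0.609
```

Emit:
play_rows([
  {"jaw":1,"dx":0,"dy":0,"dz":0.015,"yaw":0},
  {"jaw":1,"dx":0,"dy":0,"dz":0.015,"yaw":0},
  {"jaw":1,"dx":0,"dy":0,"dz":0.005,"yaw":0},
  {"jaw":1,"dx":0,"dy":0,"dz":0,"yaw":0},
  {"jaw":1,"dx":0,"dy":0,"dz":0,"yaw":0},
])

```text
clock: 25.6
tool_pos: [0.6327, 0.0019, 0.1566]
eef_rot: [-0.035, 0.999, -0.014, 0.007]
contact_force: [0.8, 0.0, -1.7]
opening: 0.613
```

```bash
python3 plan.py .64 .008 .112 95
```

```text
clock 25.60 pos [0.6327 0.0019 0.1566] jaw 94.0  tool yaw needed -0.017 | delta tool BEFORE yaw [-0.0071  0.0068  0.0446] | AFTER yaw [-0.0072  0.0066  0.0446] | tilt [ 0.0153 -0.0265] open 0.613 F [ 0.8  0.  -1.7] q [ 0.3   0.89 -0.76  1.61  0.76  0.94  0.9 ]
```

Emit:
play_rows([
  {"jaw":1,"dx":-0.008,"dy":0.006,"dz":0.01,"yaw":0},
  {"jaw":1,"dx":0,"dy":0,"dz":0.01,"yaw":0},
  {"jaw":1,"dx":0,"dy":0,"dz":0.005,"yaw":0},
  {"jaw":1,"dx":0,"dy":0,"dz":0,"yaw":0},
  {"jaw":1,"dx":0,"dy":0,"dz":0,"yaw":0},
])

```text
clock: 26.1
tool_pos: [0.6417, 0.0073, 0.1297]
eef_rot: [-0.034, 0.999, -0.014, 0.008]
contact_force: [-0.8, 0.6, -1.5]
opening: 0.612
```

```bash
python3 plan.py .641 .0085 .112 95;python3 - <<'E'
from h import *
c=snap('scene','s9')
cv2.imwrite('pics/c11.png',cv2.resize(c['frame'][190:310,200:360,::-1],(800,600)))
E
```

```text
clock 26.10 pos [0.6417 0.0073 0.1297] jaw 93.9  tool yaw needed -0.019 | delta tool BEFORE yaw [0.0009 0.0017 0.0177] | AFTER yaw [0.0008 0.0017 0.0177] | tilt [ 0.0162 -0.0267] open 0.612 F [-0.8  0.6 -1.5] q [ 0.28  0.93 -0.74  1.6   0.79  0.91  0.88]
```

View pics/c11.png

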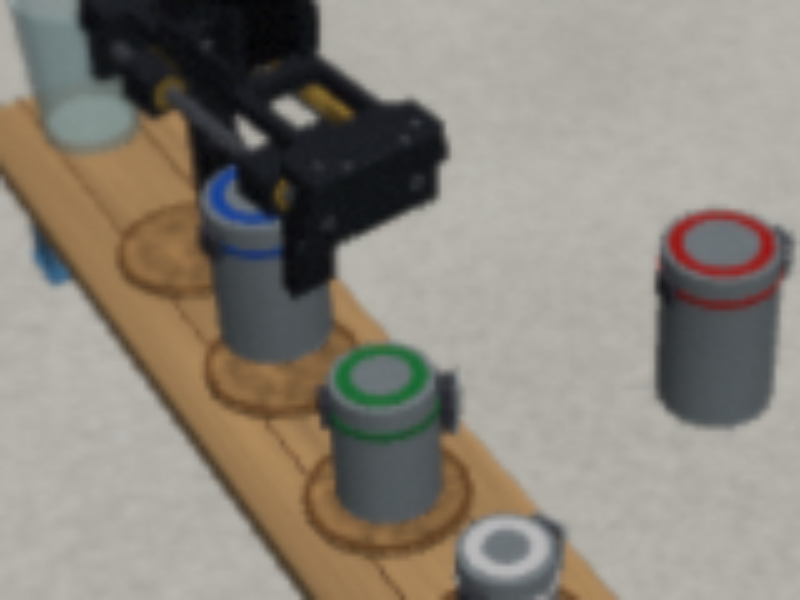

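Blue hovers over the third coaster (crop (270,290)), so I'll lower it.

Emit:
play_rows([
  {"jaw":1,"dx":0,"dy":0.001,"dz":0.007,"yaw":0},
  {"jaw":1,"dx":0,"dy":0,"dz":0.006,"yaw":0},
  {"jaw":1,"dx":0,"dy":0,"dz":0.002,"yaw":0},
  {"jaw":1,"dx":0,"dy":0,"dz":0,"yaw":0},
  {"jaw":1,"dx":0,"dy":0,"dz":0,"yaw":0},
])

```text
clock: 26.65
tool_pos: [0.6421, 0.0081, 0.114]
eef_rot: [-0.034, 0.999, -0.014, 0.008]
contact_force: [0.9, -0.5, -1.6]
opening: 0.607
```

```bash
python3 plan.py .641 .0085 .111 95
```

```text
clock 26.65 pos [0.6421 0.0081 0.114 ] jaw 93.9  tool yaw needed -0.018 | delta tool BEFORE yaw [0.0011 0.0005 0.003 ] | AFTER yaw [0.0011 0.0006 0.003 ] | tilt [ 0.0171 -0.0266] open 0.607 F [ 0.9 -0.5 -1.6] q [ 0.27  0.95 -0.72  1.61  0.81  0.89  0.86]
```

Emit:
play_rows([
  {"jaw":1,"dx":0.001,"dy":0,"dz":0.002,"yaw":0},
  {"jaw":1,"dx":0,"dy":0,"dz":0.002,"yaw":0},
  {"jaw":1,"dx":0,"dy":0,"dz":0,"yaw":0},
  {"jaw":0.35,"dx":0,"dy":0,"dz":0,"yaw":0},
  {"jaw":0.25,"dx":0,"dy":0,"dz":0,"yaw":0},
])

```text
clock: 27.15
tool_pos: [0.6415, 0.0082, 0.1118]
eef_rot: [-0.034, 0.999, -0.014, 0.009]
contact_force: [-0.3, 1.1, 0.5]
opening: 0.718
```

Emit:
play_rows([
  {"jaw":0.15,"dx":0,"dy":0,"dz":0,"yaw":0},
  {"jaw":0.05,"dx":0,"dy":0,"dz":0,"yaw":0},
  {"jaw":0.05,"dx":0,"dy":0,"dz":0,"yaw":0},
  {"jaw":0.05,"dx":0,"dy":0,"dz":0,"yaw":0},
  {"jaw":0.05,"dx":0,"dy":0,"dz":-0.01,"yaw":0},
])

```text
clock: 27.65
tool_pos: [0.6409, 0.0082, 0.1211]
eef_rot: [-0.034, 0.999, -0.014, 0.008]
contact_force: [0.6, 0.4, -0.6]
opening: 0.95
```

Emit:
play_rows([
  {"jaw":0.05,"dx":0,"dy":0,"dz":-0.02,"yaw":0},
  {"jaw":0.05,"dx":0,"dy":0,"dz":-0.03,"yaw":0},
  {"jaw":0,"dx":0,"dy":0,"dz":-0.04,"yaw":0},
  {"jaw":0,"dx":0,"dy":0,"dz":-0.03,"yaw":0},
  {"jaw":0,"dx":0,"dy":0,"dz":-0.01,"yaw":0},
])

```text
clock: 28.15
tool_pos: [0.6378, 0.0125, 0.2576]
eef_rot: [-0.035, 0.999, -0.013, 0.007]
contact_force: [-0.2, -0.4, -0.1]
opening: 0.995
```

```bash
python3 plan.py .438 .089 .22 85;python3 - <<'E'
from h import *
c=snap('scene','s10')
cv2.imwrite('pics/c12.png',cv2.resize(c['frame'][150:390,160:480,::-1],(800,600)))
E
```

```text
clock 28.15 pos [0.6378 0.0125 0.2576] jaw 94.0  tool yaw needed 0.157 | delta tool BEFORE yaw [0.1945 0.0912 0.0324] | AFTER yaw [0.2063 0.0597 0.0324] | tilt [ 0.0159 -0.0259] open 0.995 F [-0.2 -0.4 -0.1] q [ 0.32  0.79 -0.83  1.5   0.65  1.13  0.99]
```

View pics/c12.png

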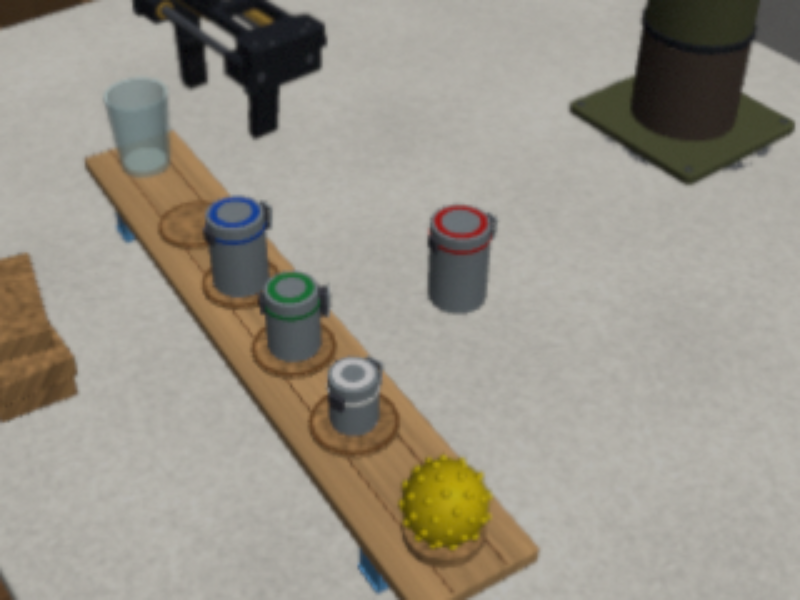

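Three are in place: white at crop (354,400), green at (293,315) and blue at (238,245), all upright. Now the tallest (red).

Emit:
play_rows([
  {"jaw":0,"dx":0.02,"dy":0.009,"dz":0,"yaw":0.14},
  {"jaw":0,"dx":0.038,"dy":0.011,"dz":0,"yaw":0.01},
  {"jaw":0,"dx":0.04,"dy":0.012,"dz":0,"yaw":0},
  {"jaw":0,"dx":0.04,"dy":0.012,"dz":0,"yaw":0},
  {"jaw":0,"dx":0.03,"dy":0.009,"dz":0,"yaw":0},
])

```text
clock: 28.7
tool_pos: [0.4697, 0.0746, 0.2482]
eef_rot: [0.048, 0.999, -0.013, 0.007]
contact_force: [0.3, 0.3, 0.1]
opening: 0.999
```

Emit:
play_rows([
  {"jaw":0,"dx":0.018,"dy":0.004,"dz":0.01,"yaw":0},
  {"jaw":0,"dx":0.005,"dy":0,"dz":0.02,"yaw":0},
  {"jaw":0,"dx":0,"dy":0,"dz":0.02,"yaw":0},
  {"jaw":0,"dx":0,"dy":0,"dz":0,"yaw":0},
  {"jaw":0,"dx":0,"dy":0,"dz":0,"yaw":0},
])

```text
clock: 29.2
tool_pos: [0.4386, 0.0795, 0.1937]
eef_rot: [0.044, 0.999, -0.014, 0.002]
contact_force: [0.3, 0.2, -0.0]
opening: 1.001
```

```bash
python3 plan.py .438 .089 .058 85
```

```text
clock 29.20 pos [0.4386 0.0795 0.1937] jaw 85.0  tool yaw needed -0.000 | delta tool BEFORE yaw [0.0023 0.0133 0.1353] | AFTER yaw [0.0023 0.0133 0.1353] | tilt [ 0.0035 -0.029 ] open 1.001 F [ 0.3  0.2 -0. ] q [ 0.17  0.63 -0.74  2.12  0.73  0.68  0.4 ]
```

Emit:
play_rows([
  {"jaw":0,"dx":0.002,"dy":0.011,"dz":0.01,"yaw":0},
  {"jaw":0,"dx":0,"dy":0,"dz":0.02,"yaw":0},
  {"jaw":0,"dx":0,"dy":0,"dz":0.015,"yaw":0},
  {"jaw":0,"dx":0,"dy":0,"dz":0,"yaw":0},
  {"jaw":0,"dx":0,"dy":0,"dz":0,"yaw":0},
])

```text
clock: 29.7
tool_pos: [0.4408, 0.0901, 0.1494]
eef_rot: [0.045, 0.999, -0.013, 0.005]
contact_force: [-0.1, -0.3, 0.6]
opening: 1.0
```

```bash
python3 plan.py .438 .089 .058 85
```

```text
clock 29.70 pos [0.4408 0.0901 0.1494] jaw 84.8  tool yaw needed -0.004 | delta tool BEFORE yaw [0.0037 0.001  0.0914] | AFTER yaw [0.0037 0.001  0.0914] | tilt [ 0.008  -0.0266] open 1.000 F [-0.1 -0.3  0.6] q [ 0.08  0.7  -0.65  2.15  0.86  0.58  0.27]
```

Emit:
play_rows([
  {"jaw":0,"dx":0.004,"dy":0.001,"dz":0.01,"yaw":0},
  {"jaw":0,"dx":0,"dy":0,"dz":0.012,"yaw":0},
  {"jaw":0,"dx":0,"dy":0,"dz":0.012,"yaw":0},
  {"jaw":0,"dx":0,"dy":0,"dz":0,"yaw":0},
  {"jaw":0,"dx":0,"dy":0,"dz":0,"yaw":0},
])

```text
clock: 30.2
tool_pos: [0.4413, 0.0914, 0.1191]
eef_rot: [0.047, 0.999, -0.011, 0.009]
contact_force: [0.0, 1.1, 0.7]
opening: 1.0
```

```bash
python3 plan.py .438 .089 .058 85;python3 - <<'E'
from h import *
c=snap('scene','s11')
cv2.imwrite('pics/c13.png',cv2.resize(c['frame'][180:300,270:430,::-1],(800,600)))
E
```

```text
clock 30.20 pos [0.4413 0.0914 0.1191] jaw 84.6  tool yaw needed -0.007 | delta tool BEFORE yaw [ 0.0042 -0.0014  0.0611] | AFTER yaw [ 0.0042 -0.0013  0.0611] | tilt [ 0.0171 -0.0235] open 1.000 F [0.  1.1 0.7] q [ 0.02  0.74 -0.56  2.18  0.97  0.49  0.16]
```

View pics/c13.png

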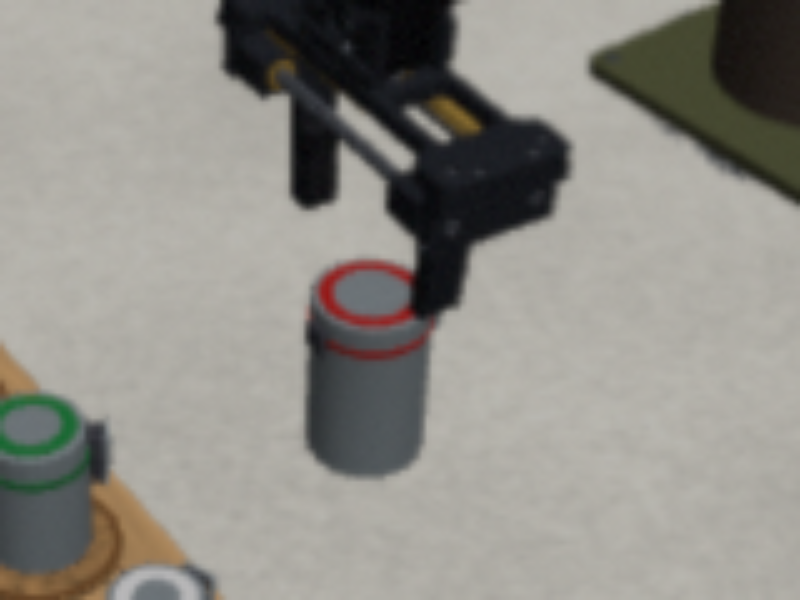

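The red canister stands between the open fingers (crop (370,370)); fine to descend.

Emit:
play_rows([
  {"jaw":0,"dx":0.004,"dy":-0.001,"dz":0.004,"yaw":0},
  {"jaw":0,"dx":0,"dy":0,"dz":0.01,"yaw":0},
  {"jaw":0,"dx":0,"dy":0,"dz":0.01,"yaw":0},
  {"jaw":0,"dx":0,"dy":0,"dz":0.006,"yaw":0},
  {"jaw":0,"dx":0,"dy":0,"dz":0,"yaw":0},
])

```text
clock: 30.75
tool_pos: [0.4386, 0.0903, 0.0904]
eef_rot: [0.048, 0.999, -0.01, 0.011]
contact_force: [0.5, -0.3, -0.7]
opening: 1.001
```

```bash
python3 plan.py .438 .089 .058 85
```

```text
clock 30.75 pos [0.4386 0.0903 0.0904] jaw 84.5  tool yaw needed -0.009 | delta tool BEFORE yaw [ 0.0013 -0.0008  0.0324] | AFTER yaw [ 0.0013 -0.0008  0.0324] | tilt [ 0.022  -0.0214] open 1.001 F [ 0.5 -0.3 -0.7] q [-0.04  0.78 -0.46  2.22  1.11  0.39  0.03]
```

Emit:
play_rows([
  {"jaw":0,"dx":0.001,"dy":-0.001,"dz":0.008,"yaw":0},
  {"jaw":0,"dx":0,"dy":0,"dz":0.01,"yaw":0},
  {"jaw":0,"dx":0,"dy":0,"dz":0.008,"yaw":0},
  {"jaw":0,"dx":0,"dy":0,"dz":0,"yaw":0},
  {"jaw":0,"dx":0,"dy":0,"dz":0,"yaw":0},
])

```text
clock: 31.25
tool_pos: [0.4389, 0.0895, 0.0654]
eef_rot: [0.048, 0.999, -0.009, 0.013]
contact_force: [-0.2, 0.4, -0.6]
opening: 0.997
```

```bash
python3 plan.py .438 .089 .058 85
```

```text
clock 31.25 pos [0.4389 0.0895 0.0654] jaw 84.5  tool yaw needed -0.009 | delta tool BEFORE yaw [ 0.001  -0.0004  0.0074] | AFTER yaw [ 0.001  -0.0004  0.0074] | tilt [ 0.0247 -0.0201] open 0.997 F [-0.2  0.4 -0.6] q [-0.09  0.83 -0.37  2.23  1.25  0.31 -0.11]
```

Emit:
play_rows([
  {"jaw":0,"dx":0.001,"dy":0,"dz":0.006,"yaw":0},
  {"jaw":0.1,"dx":0,"dy":0,"dz":0.001,"yaw":0},
  {"jaw":0.25,"dx":0,"dy":0,"dz":0,"yaw":0},
  {"jaw":0.4,"dx":0,"dy":0,"dz":0,"yaw":0},
  {"jaw":1,"dx":0,"dy":0,"dz":0,"yaw":0},
])

```text
clock: 31.75
tool_pos: [0.4393, 0.0905, 0.0604]
eef_rot: [0.048, 0.999, -0.008, 0.014]
contact_force: [0.1, 1.4, -3.3]
opening: 0.675
```

Emit:
play_rows([
  {"jaw":1,"dx":0,"dy":0,"dz":0,"yaw":0},
  {"jaw":1,"dx":0,"dy":0,"dz":0,"yaw":0},
  {"jaw":1,"dx":0,"dy":0,"dz":0,"yaw":0},
  {"jaw":1,"dx":0,"dy":0,"dz":0,"yaw":0},
  {"jaw":1,"dx":0,"dy":0,"dz":0,"yaw":0},
])

```text
clock: 32.25
tool_pos: [0.4391, 0.0902, 0.0603]
eef_rot: [0.048, 0.999, -0.008, 0.014]
contact_force: [0.2, 0.7, -1.2]
opening: 0.68
```

```bash
python3 plan.py .438 .089 .058 85
```

```text
clock 32.25 pos [0.4391 0.0902 0.0603] jaw 84.5  tool yaw needed -0.010 | delta tool BEFORE yaw [ 0.0011 -0.0012  0.0023] | AFTER yaw [ 0.0011 -0.0012  0.0023] | tilt [ 0.0277 -0.0177] open 0.680 F [ 0.2  0.7 -1.2] q [-0.11  0.84 -0.35  2.23  1.3   0.29 -0.15]
```

Emit:
play_rows([
  {"jaw":1,"dx":0,"dy":0,"dz":-0.015,"yaw":0},
  {"jaw":1,"dx":0,"dy":0,"dz":-0.03,"yaw":0},
  {"jaw":1,"dx":0,"dy":0,"dz":-0.035,"yaw":0},
  {"jaw":1,"dx":0,"dy":0,"dz":-0.035,"yaw":0},
  {"jaw":1,"dx":0,"dy":0,"dz":-0.035,"yaw":0},
])

```text
clock: 32.75
tool_pos: [0.4307, 0.091, 0.2105]
eef_rot: [0.047, 0.999, -0.012, 0.007]
contact_force: [1.2, 0.2, -3.2]
opening: 0.675
```

```bash
python3 plan.py .632 -.096 .23 85
```

```text
clock 32.75 pos [0.4307 0.091  0.2105] jaw 84.6  tool yaw needed -0.007 | delta tool BEFORE yaw [-0.2182 -0.1675 -0.0126] | AFTER yaw [-0.217  -0.1691 -0.0126] | tilt [ 0.0123 -0.0237] open 0.675 F [ 1.2  0.2 -3.2] q [ 0.15  0.59 -0.75  2.12  0.68  0.69  0.41]
```

Emit:
play_rows([
  {"jaw":1,"dx":-0.02,"dy":-0.016,"dz":-0.015,"yaw":0},
  {"jaw":1,"dx":-0.03,"dy":-0.023,"dz":-0.005,"yaw":0},
  {"jaw":1,"dx":-0.034,"dy":-0.026,"dz":0,"yaw":0},
  {"jaw":1,"dx":-0.034,"dy":-0.026,"dz":0,"yaw":0},
  {"jaw":1,"dx":-0.03,"dy":-0.023,"dz":0,"yaw":0},
])

```text
clock: 33.25
tool_pos: [0.5675, -0.0356, 0.2413]
eef_rot: [0.041, 0.999, -0.011, 0.008]
contact_force: [-0.1, -0.0, -2.4]
opening: 0.673
```

```bash
python3 plan.py .632 -.096 .20 85
```

```text
clock 33.25 pos [ 0.5675 -0.0356  0.2413] jaw 85.3  tool yaw needed 0.005 | delta tool BEFORE yaw [-0.0685 -0.054   0.0436] | AFTER yaw [-0.0688 -0.0537  0.0436] | tilt [ 0.0147 -0.0227] open 0.673 F [-0.1 -0.  -2.4] q [ 0.42  0.7  -0.79  1.73  0.63  0.96  0.86]
```

Emit:
play_rows([
  {"jaw":1,"dx":-0.026,"dy":-0.02,"dz":0,"yaw":0},
  {"jaw":1,"dx":-0.02,"dy":-0.016,"dz":0,"yaw":0},
  {"jaw":1,"dx":-0.012,"dy":-0.01,"dz":0,"yaw":0},
  {"jaw":1,"dx":-0.004,"dy":-0.003,"dz":0,"yaw":0},
  {"jaw":1,"dx":0,"dy":0,"dz":0.01,"yaw":0},
])

```text
clock: 33.75
tool_pos: [0.6268, -0.1007, 0.2293]
eef_rot: [0.046, 0.999, -0.013, 0.005]
contact_force: [-0.2, 0.6, -2.9]
opening: 0.67
```

Emit:
play_rows([
  {"jaw":1,"dx":0,"dy":0,"dz":0.015,"yaw":0},
  {"jaw":1,"dx":0,"dy":0,"dz":0.015,"yaw":0},
  {"jaw":1,"dx":0,"dy":0,"dz":0.01,"yaw":0},
  {"jaw":1,"dx":0,"dy":0,"dz":0,"yaw":0},
  {"jaw":1,"dx":0,"dy":0,"dz":0,"yaw":0},
])

```text
clock: 34.25
tool_pos: [0.6216, -0.0983, 0.182]
eef_rot: [0.043, 0.999, -0.013, -0.0]
contact_force: [0.1, -0.4, -3.3]
opening: 0.679
```

```bash
python3 plan.py .632 -.096 .125 85;python3 - <<'E'
from h import *
c=snap('scene','s12')
cv2.imwrite('pics/c14.png',cv2.resize(c['frame'][160:280,180:340,::-1],(800,600)))
E
```

```text
clock 34.25 pos [ 0.6216 -0.0983  0.182 ] jaw 85.1  tool yaw needed 0.001 | delta tool BEFORE yaw [-0.0101  0.0047  0.0569] | AFTER yaw [-0.0101  0.0047  0.0569] | tilt [-0.0014 -0.0262] open 0.679 F [ 0.1 -0.4 -3.3] q [ 0.46  0.85 -0.74  1.59  0.69  0.98  0.97]
```

View pics/c14.png

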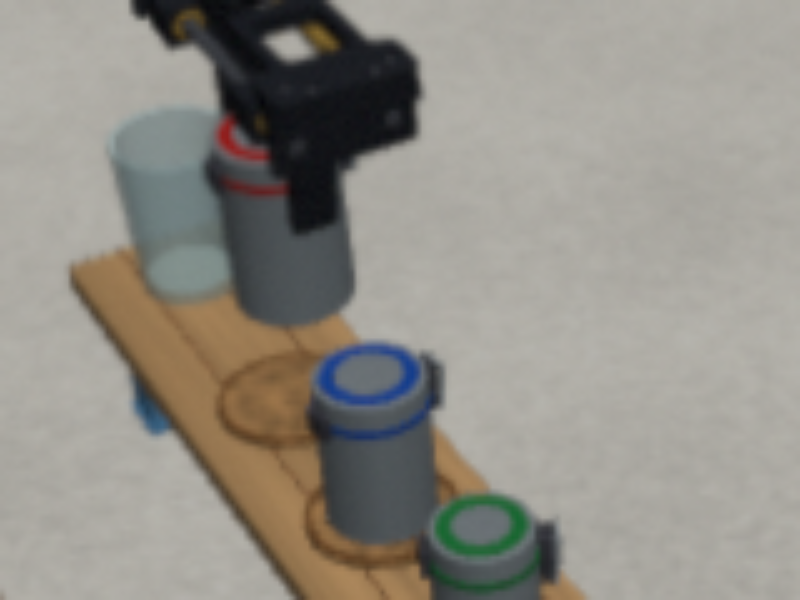

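Red hangs over the last coaster, just short of it (crop (295,220)). I'll correct +x, then lower.

Emit:
play_rows([
  {"jaw":1,"dx":-0.011,"dy":0.003,"dz":0.008,"yaw":0},
  {"jaw":1,"dx":0,"dy":0,"dz":0.012,"yaw":0},
  {"jaw":1,"dx":0,"dy":0,"dz":0.01,"yaw":0},
  {"jaw":1,"dx":0,"dy":0,"dz":0,"yaw":0},
  {"jaw":1,"dx":0,"dy":0,"dz":0,"yaw":0},
])

```text
clock: 34.8
tool_pos: [0.635, -0.0966, 0.1503]
eef_rot: [0.043, 0.999, -0.013, 0.001]
contact_force: [0.6, 0.2, -2.8]
opening: 0.672
```

```bash
python3 plan.py .634 -.095 .1255 85
```

```text
clock 34.80 pos [ 0.635  -0.0966  0.1503] jaw 85.1  tool yaw needed 0.001 | delta tool BEFORE yaw [0.0013 0.0021 0.0247] | AFTER yaw [0.0013 0.0021 0.0247] | tilt [ 0.0012 -0.026 ] open 0.672 F [ 0.6  0.2 -2.8] q [ 0.43  0.9  -0.71  1.58  0.72  0.94  0.95]
```

Emit:
play_rows([
  {"jaw":1,"dx":0.001,"dy":0.002,"dz":0.008,"yaw":0},
  {"jaw":1,"dx":0,"dy":0,"dz":0.008,"yaw":0},
  {"jaw":1,"dx":0,"dy":0,"dz":0.004,"yaw":0},
  {"jaw":1,"dx":0,"dy":0,"dz":0,"yaw":0},
  {"jaw":1,"dx":0,"dy":0,"dz":0,"yaw":0},
])

```text
clock: 35.3
tool_pos: [0.634, -0.0951, 0.1287]
eef_rot: [0.043, 0.999, -0.013, 0.001]
contact_force: [-0.2, -1.2, -3.0]
opening: 0.675
```

```bash
python3 plan.py .634 -.095 .1255 85;python3 - <<'E'
from h import *
c=snap('scene','s13')
cv2.imwrite('pics/c15.png',cv2.resize(c['frame'][160:280,180:340,::-1],(800,600)))
E
```

```text
clock 35.30 pos [ 0.634  -0.0951  0.1287] jaw 85.1  tool yaw needed 0.001 | delta tool BEFORE yaw [0.0001 0.0002 0.0032] | AFTER yaw [0.0001 0.0002 0.0032] | tilt [ 0.0014 -0.0261] open 0.675 F [-0.2 -1.2 -3. ] q [ 0.42  0.93 -0.7   1.6   0.75  0.9   0.92]
```

View pics/c15.png

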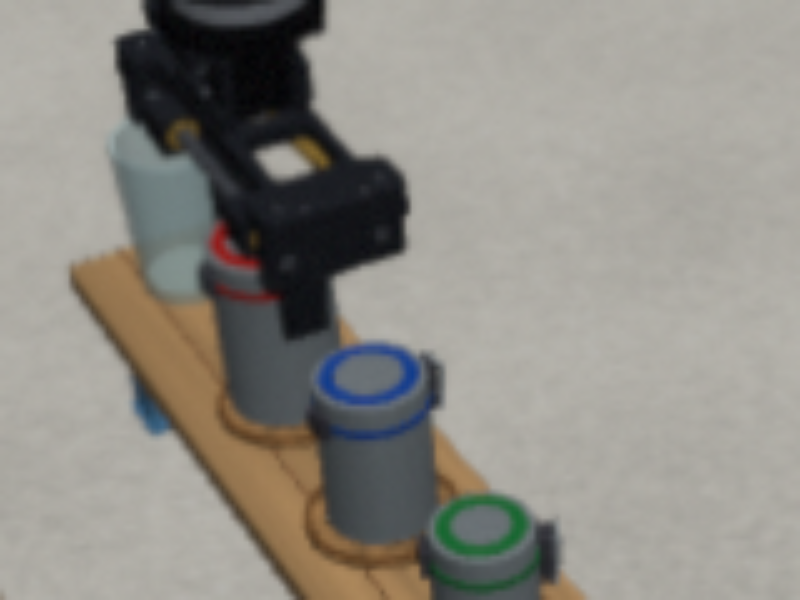

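Red is just above the coaster, with the rim showing round its base (crop (270,425)). Set it down and release.

Emit:
play_rows([
  {"jaw":1,"dx":0,"dy":0,"dz":0.002,"yaw":0},
  {"jaw":1,"dx":0,"dy":0,"dz":0.002,"yaw":0},
  {"jaw":1,"dx":0,"dy":0,"dz":0,"yaw":0},
  {"jaw":0.3,"dx":0,"dy":0,"dz":0,"yaw":0},
  {"jaw":0.2,"dx":0,"dy":0,"dz":0,"yaw":0},
])

```text
clock: 35.85
tool_pos: [0.6355, -0.0951, 0.1261]
eef_rot: [0.043, 0.999, -0.013, 0.003]
contact_force: [-0.1, 0.6, -0.4]
opening: 0.77
```

Emit:
play_rows([
  {"jaw":0.1,"dx":0,"dy":0,"dz":0,"yaw":0},
  {"jaw":0,"dx":0,"dy":0,"dz":0,"yaw":0},
  {"jaw":0,"dx":0,"dy":0,"dz":0,"yaw":0},
  {"jaw":0,"dx":0,"dy":0,"dz":0,"yaw":0},
  {"jaw":0,"dx":0,"dy":0,"dz":0,"yaw":0},
])

```text
clock: 36.35
tool_pos: [0.6367, -0.0948, 0.1276]
eef_rot: [0.043, 0.999, -0.013, 0.005]
contact_force: [-0.2, -0.4, -0.2]
opening: 1.001
```

Emit:
play_rows([
  {"jaw":0,"dx":0,"dy":0,"dz":-0.01,"yaw":0},
  {"jaw":0,"dx":0,"dy":0,"dz":-0.02,"yaw":0},
  {"jaw":0,"dx":0,"dy":0,"dz":-0.03,"yaw":0},
  {"jaw":0,"dx":0,"dy":0,"dz":-0.03,"yaw":0},
  {"jaw":0,"dx":0,"dy":0,"dz":-0.03,"yaw":0},
])

```text
clock: 36.85
tool_pos: [0.6329, -0.0918, 0.2491]
eef_rot: [0.043, 0.999, -0.013, -0.0]
contact_force: [0.1, -0.6, 0.4]
opening: 0.999
```

Emit:
play_rows([
  {"jaw":0,"dx":0.02,"dy":0,"dz":-0.01,"yaw":0},
  {"jaw":0,"dx":0.035,"dy":0,"dz":0,"yaw":0},
  {"jaw":0,"dx":0.04,"dy":0,"dz":0,"yaw":0},
  {"jaw":0,"dx":0.04,"dy":0,"dz":0,"yaw":0},
  {"jaw":0,"dx":0.04,"dy":0,"dz":0,"yaw":0},
])

```text
clock: 37.35
tool_pos: [0.4613, -0.0732, 0.2663]
eef_rot: [0.044, 0.999, -0.011, 0.01]
contact_force: [-0.2, -0.4, 0.4]
opening: 1.006
```

Emit:
play_rows([
  {"jaw":0,"dx":0.02,"dy":0,"dz":0,"yaw":0},
  {"jaw":0,"dx":0,"dy":0,"dz":0,"yaw":0},
  {"jaw":0,"dx":0,"dy":0,"dz":0,"yaw":0},
  {"jaw":0,"dx":0,"dy":0,"dz":0,"yaw":0},
  {"jaw":0,"dx":0,"dy":0,"dz":0,"yaw":0},
])

```text
clock: 37.85
tool_pos: [0.4384, -0.0714, 0.2686]
eef_rot: [0.043, 0.999, -0.013, 0.011]
contact_force: [0.5, 0.7, 0.7]
opening: 0.998
```

```bash
python3 - <<'E'
from h import *
c=snap('scene','s14');t=snap('top','t14')
cv2.imwrite('pics/c16.png',cv2.resize(c['frame'][150:390,160:480,::-1],(800,600)))
cv2.imwrite('pics/c17.png',cv2.resize(t['frame'][140:250,160:530,::-1],(800,238),interpolation=cv2.INTER_CUBIC))
E
```

```text
(no output)
```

View pics/c16.png

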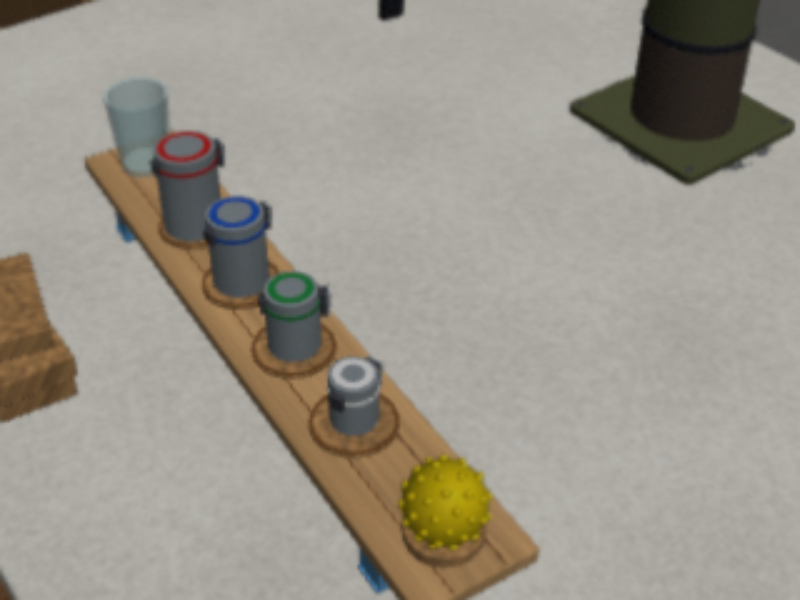

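View pics/c17.png

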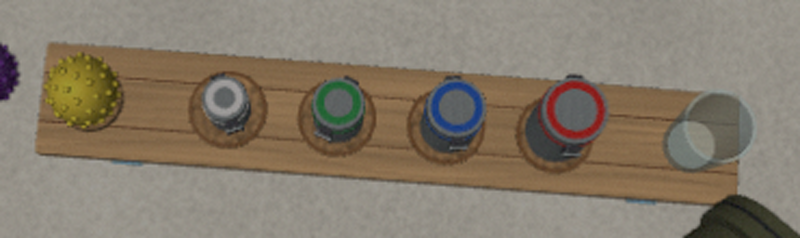

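All four stand in order white, green, blue, red from ball to tumbler, all upright. Lids in the top crop are at (224,98), (338,105), (454,107) and (574,109). Now the offset of each from its coaster.

```bash
python3 - <<'E'
from h import *
t=load('t14');c=load('s14');T0=load('top0');C0=load('scene0')
co=[(.6551,.2173),(.6470,.1126),(.6388,.0080),(.6307,-.0967)]
for n,h,a,b,k in zip('sml t'.replace(' ',''),(.116,.130,.144,.158),[(224,98),(338,105),(454,107),(574,109)],[(354,374),(291,289),(236,213),(187,147)],co):
    A=onplane(t,[[(a[0]+.5)/2.162+159.5,(a[1]+.5)/2.162+139.5]],h)[0,:2]; B=onplane(c,[[(b[0]+.5)/2.5+159.5,(b[1]+.5)/2.5+149.5]],h)[0,:2]
    print(n,'offset mm top',((A-k)*1000).round(1),'scene',((B-k)*1000).round(1))
for s,s0,nm in((t,T0,'top'),(c,C0,'scene')):
    m=[cv2.moments(cv2.inRange(cv2.cvtColor(x['frame'],cv2.COLOR_RGB2HSV),(22,150,60),(34,255,255))[140:400,160:400]) for x in(s,s0)]
    print(nm,'ball px',[(round(q['m10']/q['m00'],1),round(q['m01']/q['m00'],1)) for q in m])
y,x=slice(150,225),slice(195,232)
print('tumbler diff',np.abs(t['frame'][178:225,465:512].astype(int)-T0['frame'][178:225,465:512]).mean(),'elsewhere',np.abs(t['frame'][90:140,200:350].astype(int)-T0['frame'][90:140,200:350]).mean())
st=r.get_state();print(st['clock'],np.abs(st['qd']).max())
E
```

```text
s offset mm top [-0.5 -1.7] scene [-1.4 -0.9]
m offset mm top [-2.6 -0.9] scene [-1.  -0.1]
l offset mm top [0.3 0.8] scene [-1.5 -0.4]
t offset mm top [3.3 1.1] scene [-0.7  1.1]
top ball px [(37.5, 41.4), (37.4, 41.3)]
scene ball px [(177.5, 210.7), (177.5, 210.7)]
tumbler diff 8.666063075298023 elsewhere 11.058177777777777
37.95 0.012954844209499817
```

All are within about 4 mm of their coaster centres, and the ball and tumbler have not moved. I'm handing in.

```bash
python3 -c "
from plant import r
print(r.finish_job())"
```

```text
the job is handed in; nothing more can be done
None
```

All four canisters stand upright and released on the coasters, in height order. From the ball's end they are white (52 mm), green (66 mm), blue (80 mm) and red (94 mm), with red next to the tumbler. I handed the job in at about 38 s of the 99 s allowed; the hand-in reports no verdict.

- **Centring:** in the last pictures from both cameras, each lid was within about 4 mm of its coaster's centre (the limit is 12 mm). The two views agreed to 1–2 mm, except for red, where they differed by 4 mm in x.
- **Ball and tumbler:** the ball's position in the images had not changed. The tumbler's patch of the top picture differed from the start by no more than ordinary image noise.
- **Gripper:** it was open and well clear of everything at the end.
- **Flaws:** the tool tilted by up to about 0.06 rad when reaching low and close in, because a wrist joint came near its limit. The canisters were therefore set down slightly tilted (about 0.03 rad or less) and settled flat when released. I checked upright only by eye in the pictures, not by measuring.

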